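Close up a row of cell packs in the assembly jig

ROBOT

A 6-joint arm with a two-finger parallel gripper is mounted at the origin on a cart in front of the work surface, level with it; the furniture and walls round the work are solid. World frame = base frame: x ahead of the robot, y to its left, z up, the work surface at z = 0. Lengths are in m, angles in rad, forces in N, time in s.
With the tool pointing down it reaches from about 0.35 to 0.975 m from the base axis. Payload 4.9 kg.
Tool frame: the origin (TCP) lies at the very end of the fingers, on their centre line; the grasp point (between the pads) lies 19 mm behind it (ctrl.grasp_offset is the distance from the TCP to the grasp point, in m); y points along the fingers, z is the direction in which the jaws open and shut, and the axes are right-handed (so a half turn about y gives the same grasp; the last joint's range is limited). The gripper opens to 85 mm and grips with 20 to 120 N. Pads are 22 mm wide; open, the fingers measure 114 mm over their backs; the gripper's body (76 mm by 85 mm) begins 54 mm behind the grasp point. The pads swing forward as they close: fully open they stand 13 mm farther back than shut.
Start: joints at [-1.422, 0.053, 1.613, -0, 1.476, -0.119], TCP at [0.165, -0.603, 0.231] pointing down, gripper open.
Joint ranges: [-3.01, 3.01], [-1.01, 2.22], [0.06, 2.58], [-1.02, 4.17], [0.09, 2.62], [-3.14, 3.14]. Speed limits (rad/s): [2.57, 2.57, 3.14, 3.14, 3.14, 3.14].

INTERFACE

Orientations are given as a rotation vector (axis times angle).
In Python, from station import ctrl, eyes, finish_job, find_in, regions_of, pinpoint gives the robot as it stands.
- The arm moves only by the tool play_rows, never from a script. Its argument "moves" is a list of rows, each an object of numbers: "x", "y", "z": the shift along the world's x, y, z in cm; "turn": the turn about the world's z in degrees; "jaw": the finger opening in cm, from 0 to 8.54. A call has 1 to 8 rows; each row shifts and turns the commanded pose from where the row before left it; what a row does not reach is not made up. A row lasts 1/12 s, in which the tool goes at most 41.7 mm and 7.16 degrees, less where a joint would pass 70% of its speed; a pose out of reach is approached as far as the arm can. A call is refused whole if a number of a shift passes 4.17 or a number of a turn 7.16, either way. A call with a gripper value outside its range is refused whole. The fingers move at their own pace and stop on an object; "squeeze" is the grip in N (left out, the last holds). Time passes only in rows, so rows that do not move let the fingers close. It gives the time, the measured TCP pose, the force and the opening at its end, in the units of the state.
- ctrl.get_obs(): the state, without advancing time (a new reading comes with each control period).
- eyes.get_image(name): name is "scene" or "top"; returns a dict with "img" (420x560x3 uint8, red, green, blue), "camera_matrix" (3x3 intrinsics, pixels), "D" ([k1, k2, p1, p2, k3] as OpenCV has them; the pictures are not rectified), "cam_to_world" (4x4, takes a point from camera to world coordinates). Camera axes: x right, y up, looking along -z (the intrinsics and any distortion apply to the point x, -y, -z); pixel columns grow to the right and rows downward; lengths in m; the calibration is good to about 2 mm. A picture is of the moment at which its call begins. There is no depth.
- finish_job(): hands the job in, once; it reports no verdict.
Trained networks look in the newest picture that a camera, given by its name, has taken for a name from the list of things; names that differ only in an ending like _2 or _b are one class to them, and where a whole thing is asked for, a point or a joint stands for the part that bears it (a point fixed in the world has none). Each returns a list of dicts, best first, with "score" (0 to 1); they miss things now and then, are a little off and sometimes report something else, mostly with a low value. They report only what shows in the picture. A call takes as long as a camera call. They do not tell look-alikes from the thing itself.
- find_in(camera, query): "point" ([column, row] in pixels, amid what is visible of it).
- regions_of(camera, query): "pixels" (420x560 bool, what is visible of it) and "point" ([column, row] in pixels, amid what is visible of it).
- pinpoint(camera, query): "point" ([column, row] in pixels: a listed point, or the origin of a listed thing).
The state is a dict: "t": time; "q": joint angles; "dq": joint speeds; "effort": joint torques, N m; "tool_pos": TCP position; "tool_rot": TCP orientation; "contact_force": force on the tool from outside, world axes, zero at the start; "wrist_torque": the same for the moment, N m; "opening": finger opening in m.
Only numpy, scipy, OpenCV 4.12 (cv2) and the standard library are available. Lean on these libraries where they do the work, as an engineer would, in place of code of your own. Each camera call takes 0.05 s, during which the arm holds its last target.

TASK

Set the loose cell pack that lies beside the row down in line behind the two packs that wait at the mouth of the assembly jig, then push the three along the bench as one straight row into the jig, until the row is closed up and its front pack pushes the sprung stop pad back about half its travel; hold it there a moment, then back off. Press gently, so that the pad is not driven hard onto its end, and do not lift the two waiting packs or let the row buckle or climb. Leave the multimeter, the black tape and the side cutters alone.

Things in the scene. Friction and masses are not known exactly. Their poses are not given: they have to be found in the camera images.
- jig: assembly jig fixed on the bench: two aluminium guide rails, 16 mm high, 70 mm apart inside, no floor (packs slide on the bench, z = 0). Origin on the bench, mid mouth, where the straight rails begin; they run from y = 0 to -176 mm; flares reach out to y = +30 mm, opening to 93 mm. Packs slide in along its -y; x is across. Fully in, 20 to 55 mm of the row still stands out beyond y = 0.
- stop_zone (a point): fixed point of the jig at y = -131.5 mm, 9 mm up: the middle of the zone where the stop may be. A blue stop block with black knob is clamped between the rails anywhere in a 25 mm range, its true place not measured: the face of its sprung pad (62 mm wide, 17 mm high) stands between y = -119 and -144 mm and has to be felt for.
- pad_press (a point): fixed point on the jig's centre line at y = -119 mm, 9 mm up. The pad gives from 3 N, 1.5 N more per mm, 10 mm of travel (18 N), then is hard. Over 7 N on it through the front pack for 0.2 s, row closed up, counts as pressed; over 25 N overloads the jig. The pusher also feels the row's sliding friction, some 2 to 6 N. Let go, the pad may push the row back a few mm.
- pack_front: cell pack: three cells side by side (green, blue, green), 67 mm along its x (x = -34 to +33), 56 mm across along its y, 18 mm high, about 0.14 kg. Origin: centre of its underside. Packs pushed together along y touch at a pitch of 56 mm. This one stands in the mouth of the jig, its cells across the jig (its x along the jig's x, up to 0.08 rad askew).
- pack_middle: cell pack: three cells side by side (green, blue, green), 67 mm along its x (x = -34 to +33), 56 mm across along its y, 18 mm high, about 0.14 kg. Origin: centre of its underside. Packs pushed together along y touch at a pitch of 56 mm. This one stands behind pack_front, further out along the jig's +y, with a gap of a few mm, up to 5 mm out of line.
- pack_loose: cell pack: three cells side by side (green, blue, green), 67 mm along its x (x = -34 to +33), 56 mm across along its y, 18 mm high, about 0.14 kg. Origin: centre of its underside. Packs pushed together along y touch at a pitch of 56 mm. This one lies by itself on the bench, beside the row on its far side (jig's +x), at some angle; grip it across its 56 mm. It belongs behind pack_middle, parallel; a gap for the fingers closes when pushed.
- multimeter: yellow and black multimeter, 145x72x47 mm, lying on the bench beyond the row, in front of the drawer cabinet; bystander, origin at the centre of its underside
- tape_black: roll of black tape, 70 mm across, 19 mm high, lying on the bench beyond the jig; bystander, origin at the centre of its underside
- side_cutters: side cutters with yellow handles, 141x50x12 mm, lying on the bench to the left of the row; bystander, origin at the centre of their underside
Mind the look-alikes: they are no part of the job. Leave any brown look-alike of the pack_loose alone.

How it is judged:
By the outcome, as a careful person would: the job done as asked, in the order asked, and still so for the second after the job is handed in, with the robot touching nothing.
It also fails if it takes over 72 s, if anything falls off the work surface, if the arm or the gripper's body presses on something with over 40 N, if the wrist force passes 120 N, or if a joint passes its speed limit or range.

## Working session

There is one attempt and no reset: what is moved stays moved. The work goes in short steps, Python scripts to look and compute and a tool call to move; the robot and the scene stay as the last step left them, time stands still between calls to the robot, and variables do not carry over. Pictures are saved under pics/ and viewed, and the job is handed in when it is done.

Besides the shell and the picture viewer there is one more tool, called after ">>>" as name(argument=value, ...) on one line, values as JSON. play_rows: Moves the arm, as the interface text tells. Its arguments: {"type":"object","properties":{"moves":{"type":"array"},"squeeze":{"type":"number"}},"required":["moves"]}

```bash
ls; mkdir -p pics
cat > h.py <<'E'
import numpy as np, cv2
from station import ctrl, eyes, finish_job, find_in, regions_of, pinpoint
def grab(n,fn=None,s=1.4):
    d=eyes.get_image(n)
    if fn: cv2.imwrite('pics/'+fn, cv2.resize(cv2.cvtColor(d['img'],cv2.COLOR_RGB2BGR),None,fx=s,fy=s))
    return d
def ray(d,p):
    K=np.array(d['camera_matrix'],float);D=np.array(d['D'],float);T=np.array(d['cam_to_world'])
    u=cv2.undistortPoints(np.array([[p]],float),K,D)[0,0]
    v=T[:3,:3]@np.array([u[0],-u[1],-1.]); return T[:3,3],v/np.linalg.norm(v)
def onz(d,p,z):
    o,v=ray(d,p); return o+v*(z-o[2])/v[2]
def tri(a,pa,b,pb):
    o1,v1=ray(a,pa);o2,v2=ray(b,pb)
    s=np.linalg.lstsq(np.stack([v1,-v2],1),o2-o1,rcond=None)[0]
    x,y=o1+s[0]*v1,o2+s[1]*v2
    return (x+y)/2,np.linalg.norm(x-y)
def proj(d,P):
    K=np.array(d['camera_matrix'],float);D=np.array(d['D'],float);T=np.array(d['cam_to_world'])
    c=(np.asarray(P,float)-T[:3,3])@T[:3,:3]; c=c*[1,-1,-1]
    return cv2.projectPoints(c.reshape(-1,1,3),np.zeros(3),np.zeros(3),K,D)[0][:,0]
E
python3 - <<'E'
from h import *
np.set_printoptions(precision=4,suppress=True)
o=ctrl.get_obs(); print({k:np.round(v,4) for k,v in o.items()})
D={}
for n in('scene','top'):
    d=grab(n,n+'0.png'); D[n]=d; print(n,np.array(d['cam_to_world']),d['D'],np.array(d['camera_matrix']))
    for q in('jig','stop_zone','pad_press','pack_front','pack_middle','pack_loose','multimeter','tape_black','side_cutters'):
        print(n,q,[(np.round(r['point'],1),round(r['score'],2)) for r in pinpoint(n,q)][:4])
E
```

```text
pics
{'t': np.float64(0.0), 'q': array([-1.422 ,  0.0534,  1.6143,  0.    ,  1.476 , -0.119 ]), 'dq': array([ 0.001 ,  0.0009, -0.    ,  0.0001, -0.0011, -0.    ]), 'effort': array([ -0.0012, -39.3682, -37.0178,  -0.0002,   0.0069,   0.    ]), 'tool_pos': array([ 0.1653, -0.6021,  0.23  ]), 'tool_rot': array([-0.28  ,  2.0805, -2.0761]), 'contact_force': array([ 0.2207,  0.3213, -0.5891]), 'wrist_torque': array([-0.007 , -0.0015, -0.0427]), 'opening': np.float64(0.0856)}
scene [[-0.8401  0.2479 -0.4824  0.0082]
 [-0.5423 -0.3766  0.751   1.1321]
 [ 0.0045  0.8926  0.4509  0.5546]
 [ 0.      0.      0.      1.    ]] [-0.0411  0.      0.      0.      0.    ] [[443.3574   0.     278.9122]
 [  0.     443.3574 206.9025]
 [  0.       0.       1.    ]]
scene jig [(array([301.7, 207.5]), 0.73)]
scene stop_zone [(array([302.8, 189.4]), 0.97), (array([254.4, 225.5]), 0.57), (array([200.1, 239.4]), 0.3)]
scene pad_press [(array([304.8, 192.6]), 0.73)]
scene pack_front [(array([296.6, 214.1]), 0.83), (array([297.1, 231.8]), 0.56)]
scene pack_middle [(array([296.3, 230.8]), 0.61)]
scene pack_loos
[... 355 characters left out ...]
 0.      0.      0.      1.    ]] [-0.109  0.     0.     0.     0.   ] [[445.2572   0.     274.1451]
 [  0.     445.2572 207.7281]
 [  0.       0.       1.    ]]
top jig [(array([290.3, 226.3]), 0.7), (array([284.2, 230.5]), 0.47)]
top stop_zone [(array([336.6, 210.2]), 0.56)]
top pad_press [(array([334.7, 207.5]), 0.95)]
top pack_front [(array([284.1, 233.5]), 0.85)]
top pack_middle [(array([259.5, 245.6]), 0.84)]
top pack_loose [(array([257.9, 155.6]), 0.92), (array([245.8, 204.1]), 0.75)]
top multimeter [(array([195.8, 181.7]), 0.57), (array([282.5, 230.5]), 0.56)]
top tape_black [(array([368.5, 154.5]), 0.58)]
top side_cutters [(array([179.7, 265.3]), 0.86), (array([336.3, 207.6]), 0.6)]
```

View pics/scene0.png

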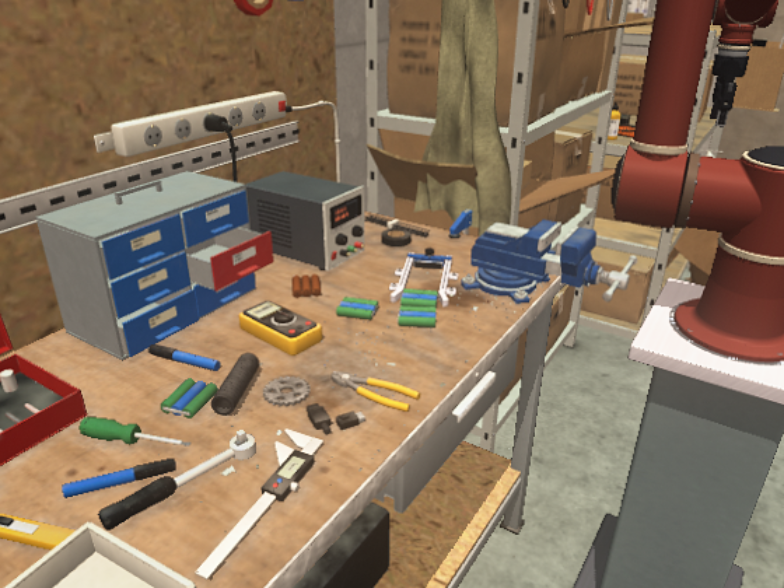

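View pics/top0.png

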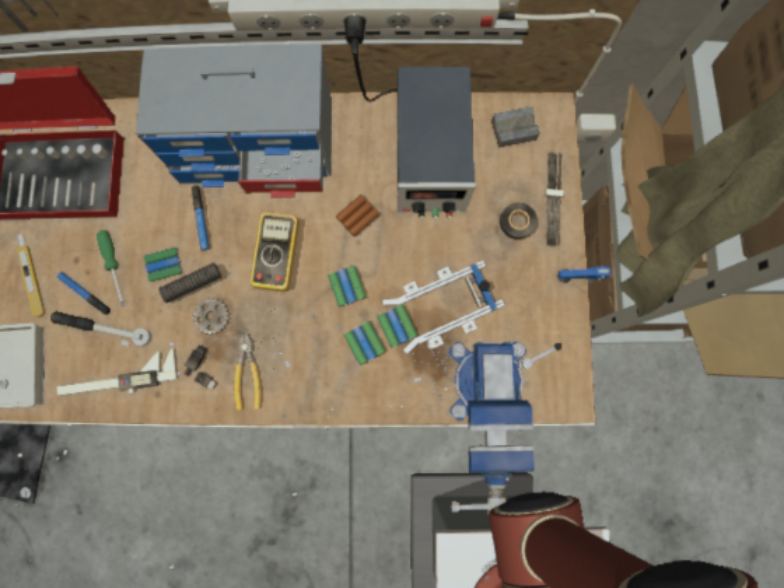

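Run:
```python
from h import *
d=grab('top'); im=d['img'][120:290,150:400]
cv2.imwrite('pics/topcrop0.png',cv2.resize(cv2.cvtColor(im,cv2.COLOR_RGB2BGR),None,fx=3.2,fy=3.2,interpolation=cv2.INTER_CUBIC))
```

```text
(no output)
```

View pics/topcrop0.png

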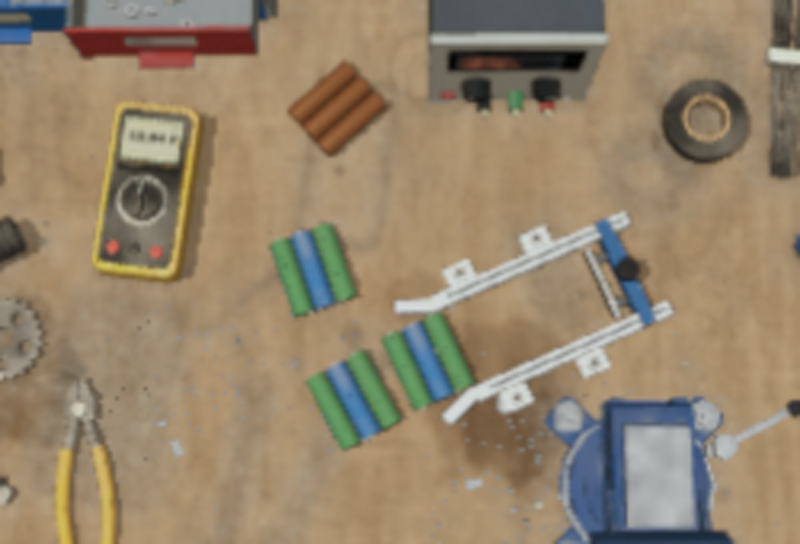

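The target candidates in the top view are the green/blue/green pack at (245,204), the brown one at (255,154) and a second green pack at (116,189) among the tools. The first fits: it lies beside the row on its far side (jig +x) and is the right colour. The enlarged crop confirms this. Next I'll measure more precisely.

```bash
cat >> h.py <<'E'
def rect(d,z,x0,x1,y0,y1,s=2000):
    # image: col -> -y world (right = -y), row up = +x
    xs=np.arange(x1,x0,-1/s); ys=np.arange(y1,y0,-1/s)
    Y,X=np.meshgrid(ys,xs); P=np.stack([X,Y,np.full_like(X,z)],-1).reshape(-1,3)
    m=proj(d,P).reshape(X.shape+(2,)).astype(np.float32)
    return cv2.remap(d['img'],m[...,0],m[...,1],cv2.INTER_CUBIC)
from scipy.optimize import minimize
def packpts(p):
    x,y,a=p; th=np.linspace(0,2*np.pi,24,endpoint=False); L=[]
    for cy in(-.0187,0,.0187):
        for ex in(-.034,.033):
            for t in th: L.append([ex,cy+.0092*np.cos(t),.0092+.0092*np.sin(t)])
    L=np.array(L); c,s=np.cos(a),np.sin(a)
    return np.stack([x+c*L[:,0]-s*L[:,1],y+s*L[:,0]+c*L[:,1],L[:,2]],1)
def sil(d,p,S=8):
    u=proj(d,packpts(p)); h=cv2.convexHull(((u+.5)*S*16).astype(np.int32))
    return u,h
def cost(p,obs):
    J=0
    for d,m,(r0,r1,c0,c1) in obs:
        S=6
        u=proj(d,packpts(p)); u=(u-[c0,r0]+.5)*S
        im=np.zeros(((r1-r0)*S,(c1-c0)*S),np.uint8)
        cv2.fillConvexPoly(im,np.round(cv2.convexHull(u.astype(np.float32))*16).astype(np.int32),255,shift=4)
        im=cv2.resize(im,(c1-c0,r1-r0),interpolation=cv2.INTER_AREA)/255.
        J+=np.abs(im-m[r0:r1,c0:c1]).sum()/m.sum()
    return J
def fit(obs_raw,p0):
    obs=[]
    for d,m in obs_raw:
        r,c=np.where(m); obs.append((d,m.astype(float),(r.min()-8,r.max()+9,c.min()-8,c.max()+9)))
    best=None
    for da in(-.15,0,.15):
        s0=np.array([p0,p0+[.008,0,.1],p0+[0,.008,-.1],p0+[-.006,-.006,.15]])+[0,0,da]
        r=minimize(cost,p0,args=(obs,),method='Nelder-Mead',options=dict(initial_simplex=s0,xatol=1e-4,fatol=1e-4,maxiter=300))
        if best is None or r.fun<best.fun: best=r
    return best.x,best.fun
E
python3 - <<'E'
from h import *
np.set_printoptions(precision=4,suppress=True)
t=grab('top');s=grab('scene')
for q in('jig','pad_press','stop_zone','pack_front','pack_middle','pack_loose','multimeter','side_cutters','tape_black'):
    a=pinpoint('top',q);b=pinpoint('scene',q)
    for i in a[:2]:
        for j in b[:2]:
            P,e=tri(t,i['point'],s,j['point']); print(q,P,'err',round(e,4),'topz0',onz(t,i['point'],0)[:2])
R=regions_of
M={}
for c,d in(('top',t),('scene',s)):
    for q in('pack_front','pack_middle','pack_loose'):
        for r in R(c,q)[:5]: print(c,q,np.round(r['point'],1),round(r['score'],2),r['pixels'].sum())
for c,d in(('top',t),('scene',s)):
    im=rect(d,.016,.40,.72,-.08+0,.30-.02,2000)
    print(im.shape); cv2.imwrite(f'pics/rect_{c}.png',cv2.cvtColor(im,cv2.COLOR_RGB2BGR))
E
```

```text
jig [0.5389 0.2104 0.0051] err 0.0087 topz0 [0.5435 0.2121]
jig [ 0.6488  0.2932 -0.074 ] err 0.2526 topz0 [0.5435 0.2121]
pad_press [0.5918 0.092  0.0042] err 0.0066 topz0 [0.5895 0.09  ]
stop_zone [0.5855 0.0897 0.0138] err 0.004 topz0 [0.586  0.0869]
pack_front [0.529  0.2263 0.0058] err 0.0021 topz0 [0.5287 0.2257]
pack_front [0.5196 0.2274 0.0811] err 0.0011 topz0 [0.5287 0.2257]
pack_middle [ 0.4958  0.2963 -0.0028] err 0.0075 topz0 [0.4922 0.2945]
pack_middle [ 0.5807  0.3695 -0.0131] err 0.2287 topz0 [0.4922 0.2945]
pack_loose [0.6295 0.3533 0.0433] err 0.1078 topz0 [0.5927 0.324 ]
pack_loose [ 0.5961  0.3258 -0.0058] err 0.0055 topz0 [0.5927 0.324 ]
pack_loose [ 0.8631  0.0214 -0.1591] err 0.1985 topz0 [ 0.7361 -0.0044]
pack_loose [ 0.8377 -0.0461 -0.2586] err 0.0562 topz0 [ 0.7361 -0.0044]
multimeter [0.6629 0.4674 0.0153] err 0.0089 topz0 [0.6704 0.473 ]
multimeter [0.5268 0.3962 0.1804] err 0.2081 topz0 [0.6704 0.473 ]
side_cutters [ 0.4398  0.5077 -0.0028] err 0.0006 topz0 [0.44   0.5072]
tape_black [ 0.7267 -0.0036  0.0069] err 0.0124 topz0 [ 0.7344 -0.0024]
top pack_front [285.7 234.6] 0.65 576
top pack_middle [257.  244.8] 0.83 530
top pack_loose [254.9 155. ] 0.96 476
top pack_loose [246.8 203.4] 0.79 549
top pack_loose [259.8 246. ] 0.65 520
scene pack_front [295.5 212.4] 0.74 318
scene pack_middle [299.3 227.4] 0.89 388
scene pack_middle [267.  273.3] 0.17 533
scene pack_loose [253.7 220.5] 0.72 367
scene pack_loose [218.9 204.6] 0.59 308
(640, 720, 3)
(640, 720, 3)
```

Run:
```python
from h import *
np.set_printoptions(precision=4,suppress=True)
t=grab('top');s=grab('scene')
def near(c,q,p):
    r=sorted(regions_of(c,q),key=lambda r:np.hypot(*(np.array(r['point'])-p)))
    return r[0]['pixels']
for q,pt,ps,p0 in(('pack_front',(285,234),(296,212),[.529,.226,-.35+0]),('pack_middle',(257,245),(299,227),[.495,.295,-.35]),('pack_loose',(246,203),(254,221),[.594,.324,-.2])):
    p0=np.array([p0[0],p0[1],.3])
    mt=near('top',q,pt);ms=near('scene',q,ps)
    for n,o in(('both',[(t,mt),(s,ms)]),('top',[(t,mt)]),('scene',[(s,ms)])):
        x,f=fit(o,p0); print(q,n,x,f)
```

```text
pack_front both [0.5282 0.2259 0.4808] 0.34057843988639835
pack_front top [0.5275 0.2275 0.431 ] 0.07204853969559852
pack_front scene [0.5324 0.2188 0.4849] 0.13966423170575418
pack_middle both [0.4964 0.2886 0.4979] 0.32203607306206483
pack_middle top [0.4958 0.2894 0.4952] 0.06165070679434564
pack_middle scene [0.4993 0.2835 0.5064] 0.20317290552584671
pack_loose both [0.6038 0.3215 0.3359] 0.2813735901440222
pack_loose top [0.6033 0.3226 0.3345] 0.05193128578865175
pack_loose scene [0.6074 0.3176 0.4591] 0.12908683473389357
```

View pics/rect_top.png

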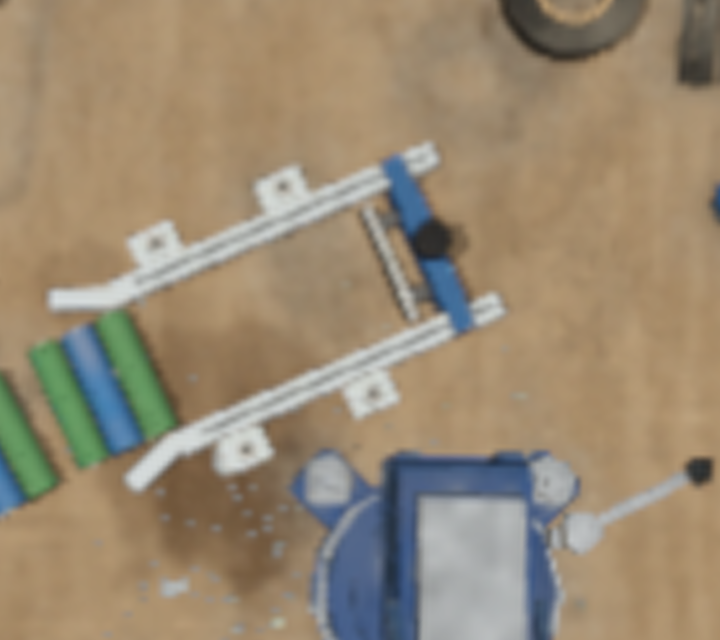

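View pics/rect_scene.png

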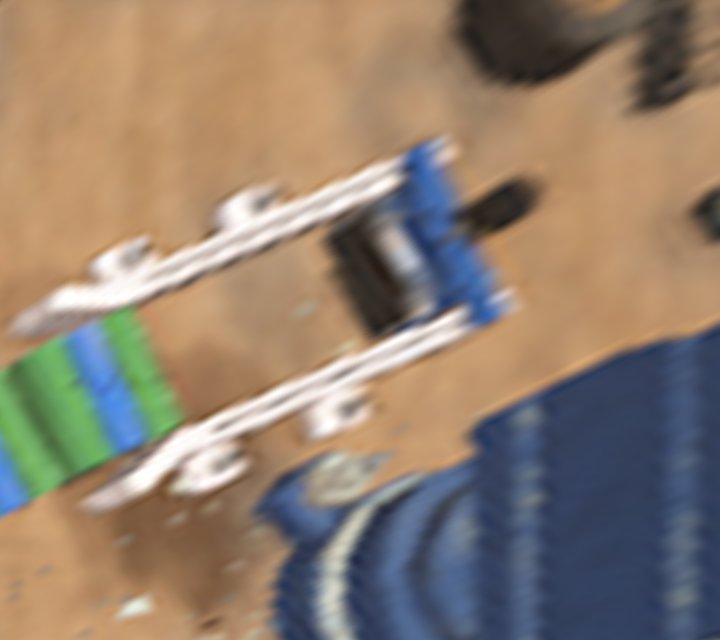

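```bash
cat > jig.py <<'E'
from h import *
np.set_printoptions(precision=4,suppress=True)
t=grab('top');s=grab('scene')
def jimg(d,z,o,a,S=2000):
    # jig frame img: cols = -jy from -60..+200mm ; rows: jx from +60 to -60
    u=np.arange(-.06,.2,1/S); v=np.arange(.06,-.06,-1/S)
    U,V=np.meshgrid(-u,v) # U = jig y, V=jig x
    c,sn=np.cos(a),np.sin(a)
    X=o[0]+c*V-sn*U; Y=o[1]+sn*V+c*U
    m=proj(d,np.stack([X,Y,np.full_like(X,z)],-1).reshape(-1,3)).reshape(X.shape+(2,)).astype(np.float32)
    return cv2.remap(d['img'],m[...,0],m[...,1],cv2.INTER_CUBIC)
if __name__=='__main__':
    o=np.array([.537,.205])
    for d,n in((t,'top'),(s,'scene')):
        best=[]
        for a in np.radians(np.arange(18,32,.25)):
            im=jimg(d,.016,o,a).astype(float); sat=im.min(2)
            pr=sat[:,180:400].mean(1); best.append((np.sum(np.diff(pr)**2),np.degrees(a)))
        best.sort(reverse=True); print(n,best[:3]); a=np.radians(best[0][1])
        im=jimg(d,.016,o,a); pr=im.astype(float).min(2)[:,180:400].mean(1)
        g=np.diff(cv2.GaussianBlur(pr[:,None],(1,5),0)[:,0])
        i=np.argsort(-np.abs(g))[:24]
        print([(round(60-(k+1)/2+.25,1),round(g[k],1)) for k in sorted(i)])
        cv2.imwrite(f'pics/jig_{n}.png',cv2.resize(cv2.cvtColor(im,cv2.COLOR_RGB2BGR),None,fx=1.5,fy=1.5))
E
python3 jig.py
```

```text
top [(np.float64(3506.799834710743), np.float64(23.5)), (np.float64(3492.7876859504136), np.float64(23.75)), (np.float64(3466.7110743801654), np.float64(23.25))]
[(np.float64(48.2), np.float64(7.2)), (np.float64(47.8), np.float64(7.9)), (np.float64(47.2), np.float64(8.0)), (np.float64(46.8), np.float64(7.2)), (np.float64(36.2), np.float64(-8.1)), (np.float64(35.8), np.float64(-9.9)), (np.float64(35.2), np.float64(-11.0)), (np.float64(34.8), np.float64(-11.2)), (np.float64(34.2), np.float64(-10.5)), (np.float64(33.8), np.float64(-9.2)), (np.float64(33.2), np.float64(-7.3)), (np.float64(-32.8), np.float64(7.5)), (np.float64(-33.2), np.float64(10.1)), (np.float64(-33.8), np.float64(12.2)), (np.float64(-34.2), np.float64(13.5)), (np.float64(-34.8), np.float64(13.6)), (np.float64(-35.2), np.float64(12.3)), (np.float64(-35.8), np.float64(9.6)), (np.float64(-42.2), np.float64(6.9)), (np.float64(-45.8), np.float64(-7.5)), (np.float64(-46.2), np.float64(-8.8)), (np.float64(-46.8), np.float64(-9.1)), (np.float64(-47.2), np.float64(-8.5)), (np.float64(-47.8), np.float64(-7.4))]
scene [(np.float
[... 394 characters left out ...]
oat64(34.2), np.float64(-15.8)), (np.float64(33.8), np.float64(-17.9)), (np.float64(33.2), np.float64(-18.7)), (np.float64(32.8), np.float64(-18.0)), (np.float64(32.2), np.float64(-16.0)), (np.float64(31.8), np.float64(-12.9)), (np.float64(-34.2), np.float64(13.7)), (np.float64(-34.8), np.float64(18.3)), (np.float64(-35.2), np.float64(21.3)), (np.float64(-35.8), np.float64(22.2)), (np.float64(-36.2), np.float64(20.6)), (np.float64(-36.8), np.float64(16.9)), (np.float64(-37.2), np.float64(11.6)), (np.float64(-47.8), np.float64(-13.6)), (np.float64(-48.2), np.float64(-14.6)), (np.float64(-48.8), np.float64(-14.6)), (np.float64(-49.2), np.float64(-13.5)), (np.float64(-49.8), np.float64(-11.5))]
```

View pics/jig_top.png

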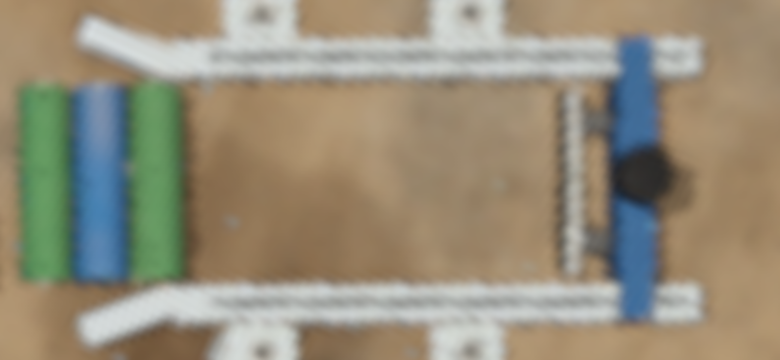

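View pics/jig_scene.png

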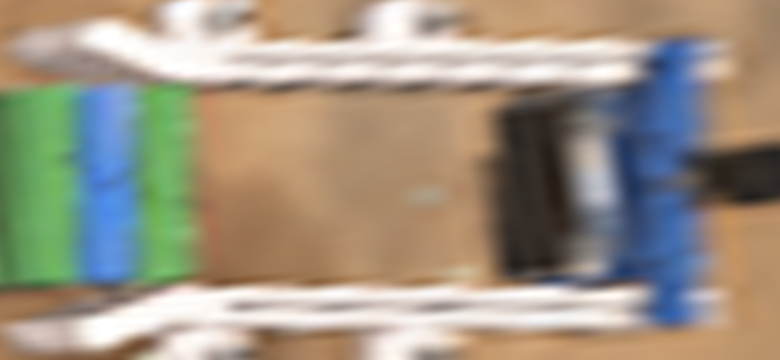

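Run:
```python
from h import *
from scipy.spatial.transform import Rotation as R
o=ctrl.get_obs(); M=R.from_rotvec(o['tool_rot']).as_matrix(); print(np.round(M,3)); print('jaw dir deg',np.degrees(np.arctan2(M[1,2],M[0,2])))
print([a for a in dir(ctrl) if a[0]!='_'],ctrl.grasp_offset)
```

```text
[[-0.964  0.     0.265]
 [-0.265  0.    -0.964]
 [-0.    -1.    -0.   ]]
jaw dir deg -74.65829754181453
['MotionError', 'get_obs', 'grasp_offset'] 0.0187
```

>>> play_rows(moves=[{"z":2,"turn":3.9,"jaw":7.2},{"x":1.5,"y":3.2,"z":1},{"x":1.7,"y":3.6,"z":1},{"x":1.75,"y":3.7},{"x":1.75,"y":3.7},{"x":1.75,"y":3.7},{"x":1.75,"y":3.7},{"x":1.75,"y":3.7}])

```text
invalid input
```

>>> play_rows(moves=[{"x":1.75,"y":3.7},{"x":1.75,"y":3.7},{"x":1.75,"y":3.7},{"x":1.75,"y":3.7},{"x":1.75,"y":3.7},{"x":1.75,"y":3.7},{"x":1.75,"y":3.7},{"x":1.75,"y":3.7}])

```text
invalid input
```

>>> play_rows(moves=[{"x":0,"y":0,"z":2,"turn":3.9,"jaw":7.2}])

```text
t: 2.93
tool_pos: [0.165, -0.6004, 0.2464]
tool_rot: [-0.347, 2.048, -2.03]
contact_force: [0.5, 0.7, -1.2]
opening: 0.0753
```

>>> play_rows(moves=[{"x":1.5,"y":3.2,"z":1,"turn":0,"jaw":7.2},{"x":1.7,"y":3.6,"z":1,"turn":0,"jaw":7.2},{"x":1.75,"y":3.7,"z":0,"turn":0,"jaw":7.2},{"x":1.75,"y":3.7,"z":0,"turn":0,"jaw":7.2},{"x":1.75,"y":3.7,"z":0,"turn":0,"jaw":7.2},{"x":1.75,"y":3.7,"z":0,"turn":0,"jaw":7.2},{"x":1.75,"y":3.7,"z":0,"turn":0,"jaw":7.2},{"x":1.75,"y":3.7,"z":0,"turn":0,"jaw":7.2}])

```text
t: 3.6
tool_pos: [0.3027, -0.3109, 0.2715]
tool_rot: [-0.344, 2.039, -2.04]
contact_force: [0.6, 0.0, 0.6]
opening: 0.0722
```

>>> play_rows(moves=[{"x":1.75,"y":3.7,"z":0,"turn":0,"jaw":7.2},{"x":1.75,"y":3.7,"z":0,"turn":0,"jaw":7.2},{"x":1.75,"y":3.7,"z":0,"turn":0,"jaw":7.2},{"x":1.75,"y":3.7,"z":0,"turn":0,"jaw":7.2},{"x":1.75,"y":3.7,"z":0,"turn":0,"jaw":7.2},{"x":1.75,"y":3.7,"z":0,"turn":0,"jaw":7.2},{"x":1.75,"y":3.7,"z":0,"turn":0,"jaw":7.2},{"x":1.75,"y":3.7,"z":0,"turn":0,"jaw":7.2}])

```text
t: 4.27
tool_pos: [0.4428, -0.0146, 0.2717]
tool_rot: [-0.345, 2.038, -2.039]
contact_force: [1.1, -1.4, 0.1]
opening: 0.0722
```

>>> play_rows(moves=[{"x":1.75,"y":3.7,"z":0,"turn":0,"jaw":7.2},{"x":1.75,"y":3.7,"z":0,"turn":0,"jaw":7.2},{"x":1.75,"y":3.7,"z":0,"turn":0,"jaw":7.2},{"x":1.75,"y":3.7,"z":0,"turn":0,"jaw":7.2},{"x":1.75,"y":3.7,"z":0,"turn":0,"jaw":7.2},{"x":1.75,"y":3.7,"z":0,"turn":0,"jaw":7.2},{"x":1.75,"y":3.7,"z":0,"turn":0,"jaw":7.2},{"x":1.75,"y":3.7,"z":0,"turn":0,"jaw":7.2}])

```text
t: 4.93
tool_pos: [0.5829, 0.2815, 0.2712]
tool_rot: [-0.346, 2.039, -2.039]
contact_force: [0.6, -1.1, 0.5]
opening: 0.072
```

>>> play_rows(moves=[{"x":1.75,"y":3.7,"z":0,"turn":0,"jaw":7.2},{"x":0.3,"y":0.5,"z":-3.5,"turn":0,"jaw":7.2},{"x":0,"y":0,"z":-4,"turn":0,"jaw":7.2},{"x":0,"y":0,"z":-4,"turn":0,"jaw":7.2},{"x":0,"y":0,"z":-4,"turn":0,"jaw":7.2},{"x":0,"y":0,"z":-3.5,"turn":0,"jaw":7.2},{"x":0,"y":0,"z":-2,"turn":0,"jaw":7.2},{"x":0,"y":0,"z":0,"turn":0,"jaw":7.2}])

```text
t: 5.6
tool_pos: [0.5984, 0.3195, 0.0538]
tool_rot: [-0.359, 2.042, -2.047]
contact_force: [-0.8, 0.3, -0.4]
opening: 0.0719
```

Run:
```python
from h import *
o=ctrl.get_obs(); print(np.round(o['tool_pos'],4),o['t'])
for n in('scene','top'):
    d=grab(n); P=proj(d,[o['tool_pos']])[0]; c=np.round(P).astype(int)
    im=d['img'][max(0,c[1]-60):c[1]+60,c[0]-80:c[0]+80]
    im=cv2.cvtColor(im,cv2.COLOR_RGB2BGR); im=cv2.resize(im,None,fx=4.5,fy=4.5,interpolation=cv2.INTER_CUBIC)
    cv2.imwrite(f'pics/over_{n}.png',im); print(n,P)
```

```text
[0.5984 0.3195 0.0538] 5.6
scene [256.20503612 204.76766895]
top [247.59143216 202.36388364]
```

View pics/over_scene.png

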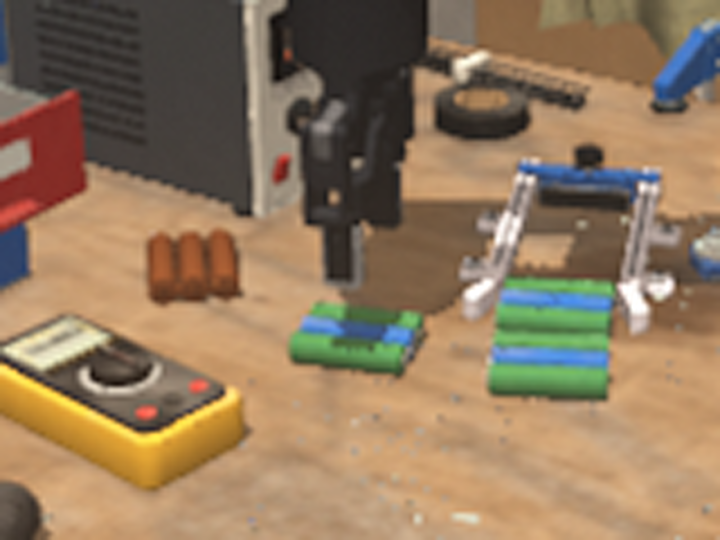

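View pics/over_top.png

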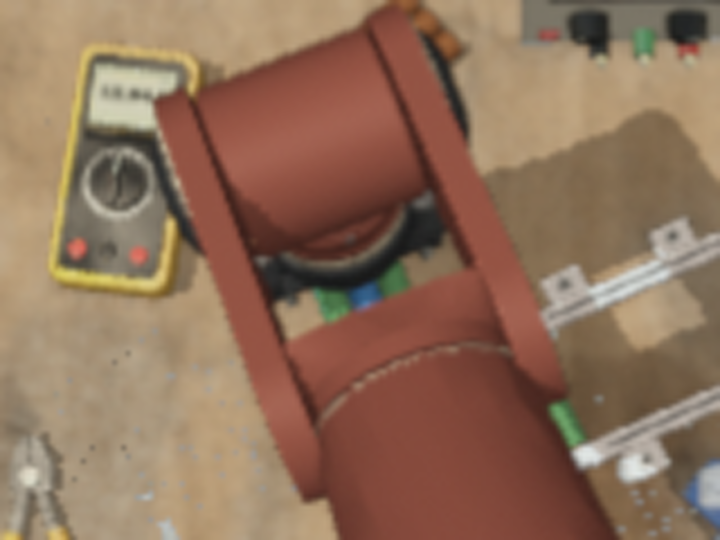

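>>> play_rows(moves=[{"x":0.4,"y":0.2,"z":0,"turn":0,"jaw":7.2},{"x":0,"y":0,"z":0,"turn":0,"jaw":7.2},{"x":0,"y":0,"z":0,"turn":0,"jaw":7.2}])

```text
t: 5.95
tool_pos: [0.6089, 0.3241, 0.0645]
tool_rot: [-0.34, 2.038, -2.036]
contact_force: [1.1, 0.8, 0.9]
opening: 0.0719
```

>>> play_rows(moves=[{"x":0,"y":0,"z":0,"turn":0,"jaw":7.2},{"x":0,"y":0,"z":0,"turn":0,"jaw":7.2}])

```text
t: 6.12
tool_pos: [0.6075, 0.3235, 0.0626]
tool_rot: [-0.344, 2.039, -2.038]
contact_force: [-0.4, -0.1, -0.7]
opening: 0.0716
```

Run:
```python
from h import *
import numpy as np
def show(o): print(round(float(o['t']),2),np.round(o['tool_pos'],4),np.round(o['dq'],3))
show(ctrl.get_obs())
d=grab('scene'); o=ctrl.get_obs(); show(o)
for z in(0.0615,.07):
  for sgn in(1,-1):
    for off in(.036,.050):
      a=np.radians(109.2); p=np.array(o['tool_pos'])+sgn*off*np.array([np.cos(a),np.sin(a),0]); p[2]=z
      print(z,sgn*off,proj(d,[p])[0])
im=d['img'][150:240,200:320]
cv2.imwrite('pics/over2.png',cv2.resize(cv2.cvtColor(im,cv2.COLOR_RGB2BGR),None,fx=6,fy=6,interpolation=cv2.INTER_CUBIC))
```

```text
6.12 [0.6075 0.3235 0.0626] [-0.001  0.007  0.01   0.001  0.001 -0.   ]
6.17 [0.6072 0.3235 0.0622] [ 0.     0.007  0.006 -0.001 -0.    -0.001]
0.0615 0.036 [248.16124696 208.03590079]
0.0615 0.05 [246.45306778 210.5720139 ]
0.0615 -0.036 [256.37834547 195.838508  ]
0.0615 -0.05 [257.87380508 193.61909348]
0.07 0.036 [248.06832797 204.93602009]
0.07 0.05 [246.35288458 207.44612502]
0.07 -0.036 [256.31828816 192.86689541]
0.07 -0.05 [257.81935899 190.67138477]
```

View pics/over2.png

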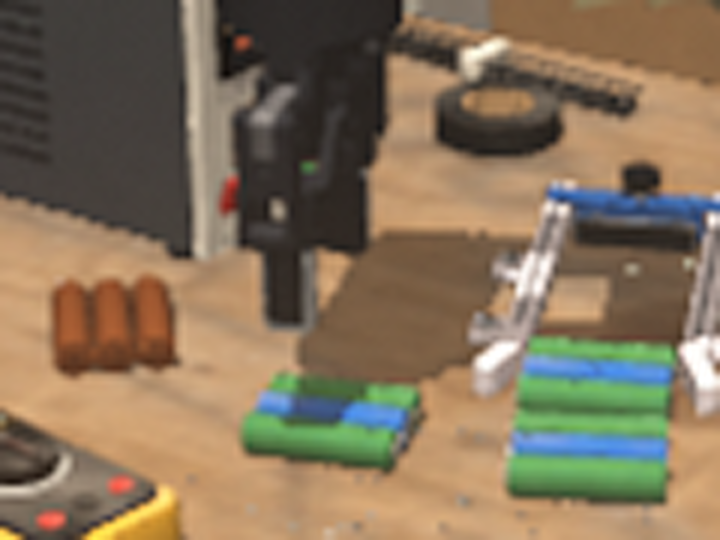

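>>> play_rows(moves=[{"x":-0.2,"y":0,"z":-2,"turn":0,"jaw":7.2},{"x":0,"y":0,"z":-2,"turn":0,"jaw":7.2},{"x":0,"y":0,"z":-1,"turn":0,"jaw":7.2},{"x":0,"y":0,"z":-0.6,"turn":0,"jaw":7.2},{"x":0,"y":0,"z":-0.4,"turn":0,"jaw":7.2},{"x":0,"y":0,"z":0,"turn":0,"jaw":7.2},{"x":0,"y":0,"z":0,"turn":0,"jaw":7.2}])

```text
t: 6.75
tool_pos: [0.6054, 0.3235, 0.002]
tool_rot: [-0.345, 2.039, -2.039]
contact_force: [-0.2, -0.2, -1.1]
opening: 0.072
```

Run:
```python
from h import *
d=grab('scene'); im=d['img'][170:240,220:320]
cv2.imwrite('pics/over3.png',cv2.resize(cv2.cvtColor(im,cv2.COLOR_RGB2BGR),None,fx=7,fy=7,interpolation=cv2.INTER_CUBIC))
```

```text
(no output)
```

View pics/over3.png

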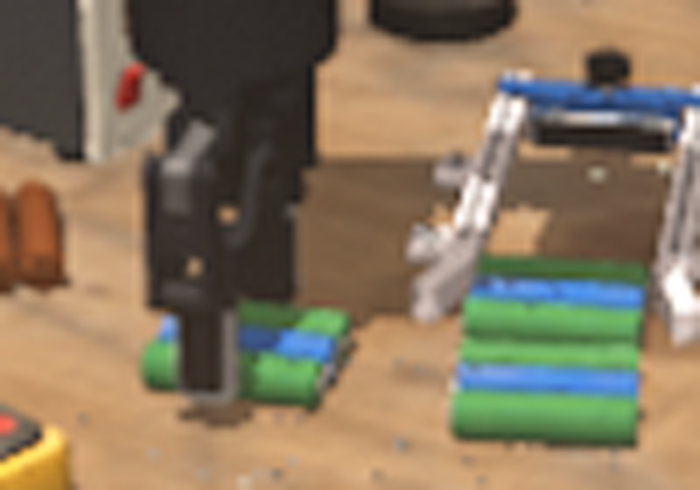

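>>> play_rows(moves=[{"x":-0.5,"y":-0.2,"z":-0.3,"turn":0,"jaw":7.2},{"x":0,"y":0,"z":-0.2,"turn":0,"jaw":7.2},{"x":0,"y":0,"z":0,"turn":0,"jaw":7.2}])

```text
t: 7.05
tool_pos: [0.5994, 0.3211, -0.0039]
tool_rot: [-0.346, 2.039, -2.04]
contact_force: [-0.9, -0.3, -0.6]
opening: 0.0722
```

>>> play_rows(moves=[{"x":0,"y":0,"z":0,"turn":0,"jaw":5.0},{"x":0,"y":0,"z":0,"turn":0,"jaw":5.0},{"x":0,"y":0,"z":0,"turn":0,"jaw":5.0},{"x":0,"y":0,"z":0,"turn":0,"jaw":5.0}], squeeze=30)

```text
t: 7.38
tool_pos: [0.6002, 0.3214, -0.0033]
tool_rot: [-0.345, 2.039, -2.039]
contact_force: [-0.5, 0.2, 2.0]
opening: 0.0542
```

Run:
```python
from h import *
d=grab('scene'); im=d['img'][170:240,220:320]
cv2.imwrite('pics/over4.png',cv2.resize(cv2.cvtColor(im,cv2.COLOR_RGB2BGR),None,fx=7,fy=7,interpolation=cv2.INTER_CUBIC))
```

```text
(no output)
```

View pics/over4.png

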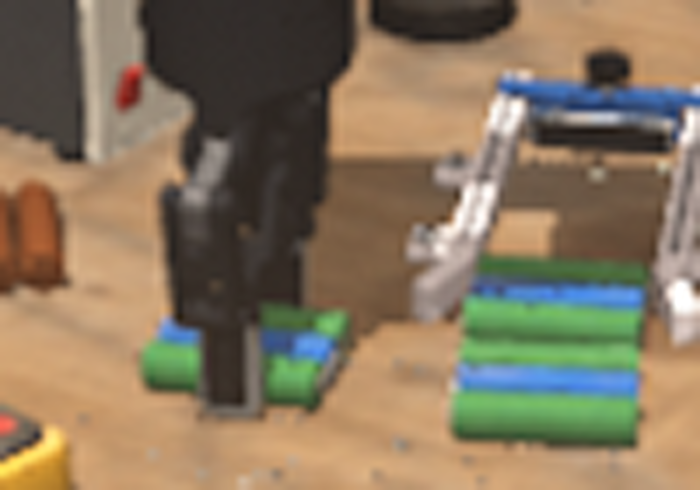

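>>> play_rows(moves=[{"x":0,"y":0,"z":0,"turn":0,"jaw":5.0},{"x":0,"y":0,"z":0.5,"turn":0,"jaw":5.0},{"x":0,"y":0,"z":1,"turn":0,"jaw":5.0},{"x":0,"y":0,"z":1,"turn":0,"jaw":5.0},{"x":0,"y":0,"z":1,"turn":0,"jaw":5.0},{"x":0,"y":0,"z":1,"turn":0,"jaw":5.0},{"x":0,"y":0,"z":0,"turn":0,"jaw":5.0}], squeeze=40)

```text
t: 8.02
tool_pos: [0.6019, 0.3222, 0.0452]
tool_rot: [-0.34, 2.038, -2.036]
contact_force: [-0.3, 0.6, -0.5]
opening: 0.0537
```

Run:
```python
from h import *
d=grab('scene'); im=d['img'][160:240,220:320]
cv2.imwrite('pics/over5.png',cv2.resize(cv2.cvtColor(im,cv2.COLOR_RGB2BGR),None,fx=7,fy=7,interpolation=cv2.INTER_CUBIC))
```

```text
(no output)
```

View pics/over5.png

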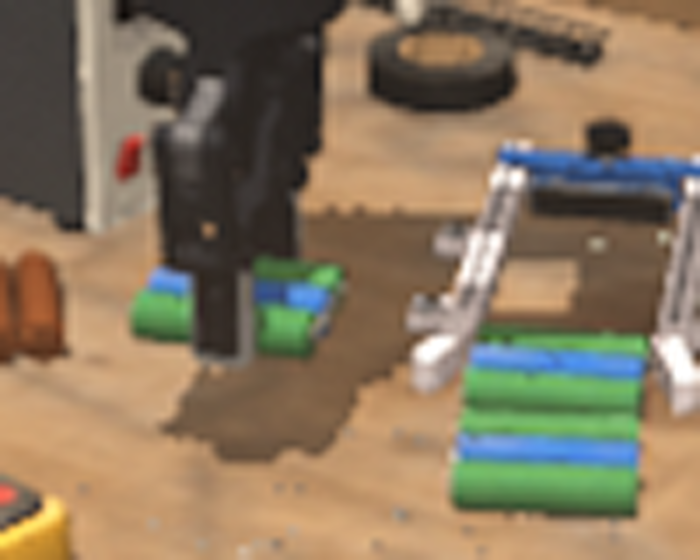

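>>> play_rows(moves=[{"x":-2,"y":0.6,"z":0,"turn":0,"jaw":5.0},{"x":-3.5,"y":1.2,"z":0,"turn":2.2,"jaw":5.0},{"x":-3.5,"y":1.2,"z":0,"turn":2.2,"jaw":5.0},{"x":-3.0,"y":1.0,"z":0,"turn":0,"jaw":5.0},{"x":-1.5,"y":0.5,"z":0,"turn":0,"jaw":5.0},{"x":0,"y":0,"z":0,"turn":0,"jaw":5.0},{"x":0,"y":0,"z":0,"turn":0,"jaw":5.0},{"x":0,"y":0,"z":0,"turn":0,"jaw":5.0}])

```text
t: 8.73
tool_pos: [0.466, 0.3662, 0.0416]
tool_rot: [-0.416, 1.994, -1.994]
contact_force: [0.4, -0.1, -1.4]
opening: 0.0538
```

Run:
```python
from h import *
o=ctrl.get_obs(); print(o['tool_pos'])
d=grab('scene'); im=d['img'][160:260,220:330]
cv2.imwrite('pics/over6.png',cv2.resize(cv2.cvtColor(im,cv2.COLOR_RGB2BGR),None,fx=6,fy=6,interpolation=cv2.INTER_CUBIC))
```

```text
[0.46598585 0.36622745 0.04163611]
```

View pics/over6.png

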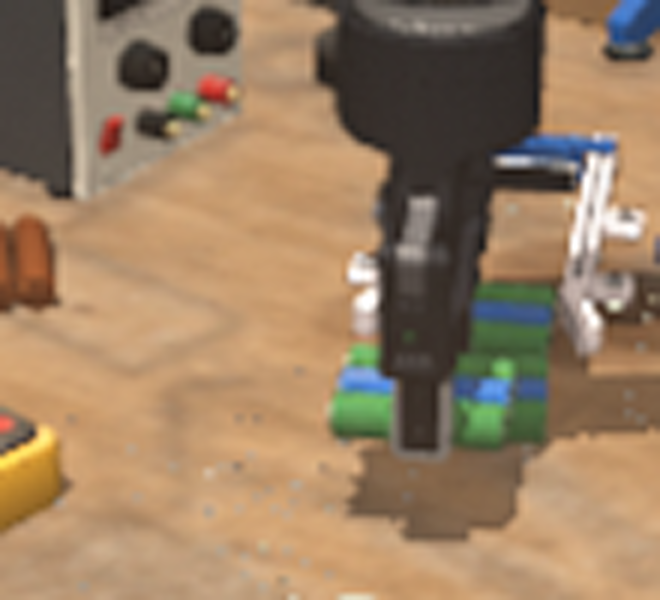

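Run:
```python
from h import *
d=grab('scene')
im=cv2.resize(cv2.cvtColor(d['img'][160:260,220:330],cv2.COLOR_RGB2BGR),None,fx=6,fy=6,interpolation=cv2.INTER_CUBIC)
def draw(p,z,col):
    P=packpts(p)+[0,0,z]; u=(proj(d,P)-[220,160]+.5)*6
    cv2.polylines(im,[np.round(cv2.convexHull(u.astype(np.float32))).astype(int)],True,col,1)
draw((.466,.3662,.412),.045,(0,0,255)); draw((.466,.3662,.412),0,(0,255,255))
draw((.4958,.2894,.495),0,(255,0,255)); draw((.5275,.2275,.431),0,(255,255,255))
cv2.imwrite('pics/ov7.png',im)
```

```text
(no output)
```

View pics/ov7.png

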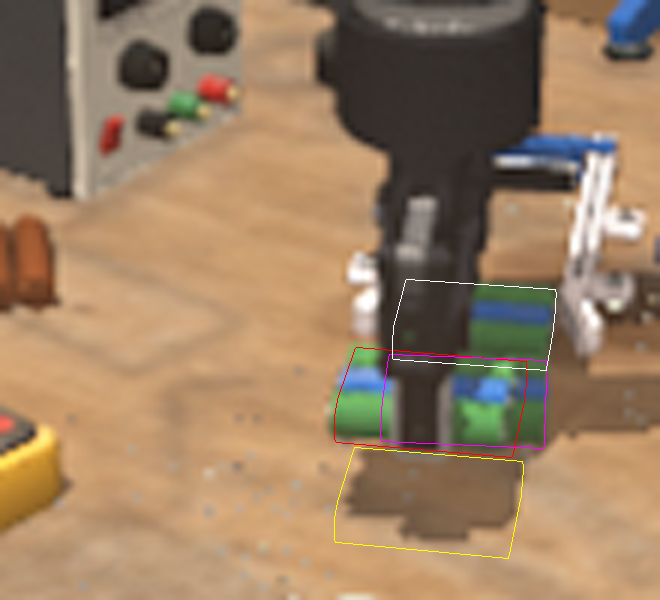

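>>> play_rows(moves=[{"x":-0.1,"y":0,"z":-1.5,"turn":0,"jaw":5.0},{"x":0,"y":0,"z":-1.5,"turn":0,"jaw":5.0},{"x":0,"y":0,"z":-0.7,"turn":0,"jaw":5.0},{"x":0,"y":0,"z":-0.4,"turn":0,"jaw":5.0},{"x":0,"y":0,"z":-0.2,"turn":0,"jaw":5.0},{"x":0,"y":0,"z":-0.1,"turn":0,"jaw":5.0},{"x":0,"y":0,"z":0,"turn":0,"jaw":5.0},{"x":0,"y":0,"z":0,"turn":0,"jaw":5.0}])

```text
t: 9.5
tool_pos: [0.4645, 0.3666, -0.0019]
tool_rot: [-0.416, 1.994, -1.993]
contact_force: [0.0, -0.3, -1.3]
opening: 0.0536
```

>>> play_rows(moves=[{"x":0,"y":0,"z":-0.1,"turn":0,"jaw":5.0},{"x":0,"y":0,"z":-0.05,"turn":0,"jaw":5.0},{"x":0,"y":0,"z":0,"turn":0,"jaw":5.0}])

```text
t: 9.75
tool_pos: [0.4644, 0.3667, -0.0032]
tool_rot: [-0.416, 1.994, -1.993]
contact_force: [-0.4, -1.2, 1.5]
opening: 0.0537
```

>>> play_rows(moves=[{"x":0,"y":0,"z":0,"turn":0,"jaw":5.8},{"x":0,"y":0,"z":0,"turn":0,"jaw":6.4},{"x":0,"y":0,"z":0,"turn":0,"jaw":6.4},{"x":0,"y":0,"z":1,"turn":0,"jaw":6.4},{"x":0,"y":0,"z":2,"turn":0,"jaw":6.4},{"x":0,"y":0,"z":3,"turn":0,"jaw":6.4},{"x":0,"y":0,"z":3,"turn":0,"jaw":6.4},{"x":-1.5,"y":3,"z":2,"turn":0,"jaw":5}])

```text
t: 10.42
tool_pos: [0.4519, 0.3942, 0.1097]
tool_rot: [-0.408, 1.995, -1.996]
contact_force: [1.2, 0.8, 0.4]
opening: 0.0537
```

>>> play_rows(moves=[{"x":-1.7,"y":3.7,"z":0,"turn":7,"jaw":3},{"x":-1.7,"y":3.7,"z":0,"turn":7,"jaw":3},{"x":-1.7,"y":3.7,"z":0,"turn":7,"jaw":3},{"x":0,"y":0,"z":0,"turn":7,"jaw":3},{"x":0,"y":0,"z":0,"turn":7,"jaw":3},{"x":0,"y":0,"z":0,"turn":7,"jaw":3},{"x":0,"y":0,"z":0,"turn":7,"jaw":3},{"x":0,"y":0,"z":0,"turn":7,"jaw":3}])

```text
t: 11.08
tool_pos: [0.3978, 0.5075, 0.1065]
tool_rot: [-1.121, 1.336, -1.336]
contact_force: [0.4, -0.0, 0.6]
opening: 0.03
```

Run:
```python
from h import *
o=ctrl.get_obs(); print(o['tool_pos'],o['t'])
grab('scene','s8.png');grab('top','t8.png')
```

```text
[0.39776035 0.50752598 0.10650662] 11.0833
```

View pics/s8.png

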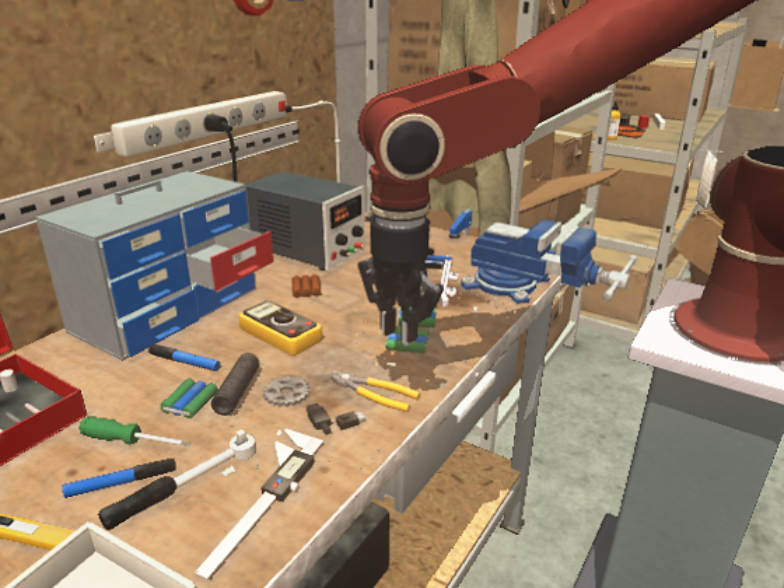

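View pics/t8.png

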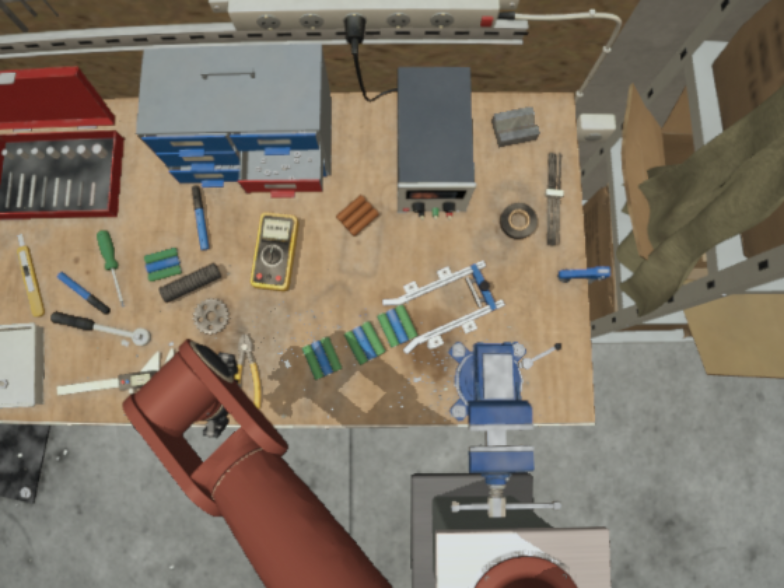

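The loose pack now stands behind the middle one, at about (322,357) in the top picture, and the row reads (322,357), (364,342), (398,325). I'll measure the row.

```bash
cat > row.py <<'E'
from h import *
np.set_printoptions(precision=4,suppress=True)
def row(pts):
    t=grab('top'); O=np.array([.537,.205]);a=np.radians(23.6);c,s=np.cos(a),np.sin(a)
    rs=regions_of('top','pack_loose')+regions_of('top','pack_front')
    for p0 in pts:
        px=proj(t,[[p0[0],p0[1],.01]])[0]
        r=min(rs,key=lambda r:np.hypot(*(np.array(r['point'])-px)))
        x,f=fit([(t,r['pixels'])],np.array([p0[0],p0[1],.41]))
        d=x[:2]-O; print(x,'jx',round((c*d[0]+s*d[1])*1e3,1),'jy',round((-s*d[0]+c*d[1])*1e3,1),'dyaw',round(x[2]-a,3),'f',round(f,2))
    return t
if __name__=='__main__':
    t=row([(.5275,.2275),(.4958,.2894),(.464,.367)])
    im=t['img'][180:300,190:370]
    cv2.imwrite('pics/row9.png',cv2.resize(cv2.cvtColor(im,cv2.COLOR_RGB2BGR),None,fx=4.4,fy=4.4,interpolation=cv2.INTER_CUBIC))
E
python3 row.py
```

```text
[0.5276 0.2297 0.4117] jx 1.3 jy 26.4 dyaw -0.0 f 0.08
[ 0.5211  0.3361 -0.5067] jx 37.9 jy 126.5 dyaw -0.919 f 1.0
[0.4684 0.3693 0.4202] jx 3.0 jy 178.0 dyaw 0.008 f 0.09
```

View pics/row9.png

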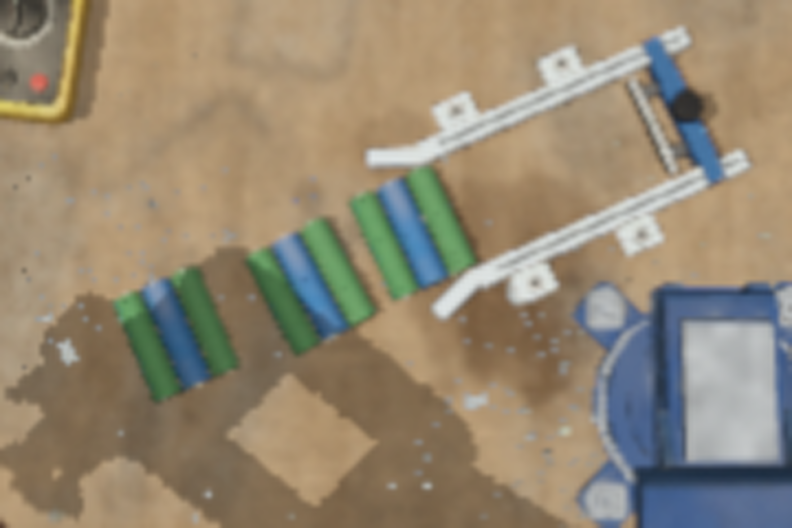

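The loose pack is about 3 mm off line (jx +3) and the middle one is slightly skewed. I'll square both by closing the jaws gently along jig x, with no lifting.

>>> play_rows(moves=[{"x":0,"y":0,"z":0,"turn":7,"jaw":8.3},{"x":0.9,"y":-2,"z":0,"turn":7,"jaw":8.3},{"x":1.5,"y":-3,"z":0,"turn":7,"jaw":8.3},{"x":1.5,"y":-3.2,"z":0,"turn":7,"jaw":8.3},{"x":1.5,"y":-3.2,"z":0,"turn":6,"jaw":8.3},{"x":1.2,"y":-2.6,"z":-1,"turn":0,"jaw":8.3},{"x":0,"y":0,"z":-3,"turn":0,"jaw":8.3},{"x":0,"y":0,"z":0,"turn":0,"jaw":8.3}])

```text
t: 12.0
tool_pos: [0.4617, 0.364, 0.0611]
tool_rot: [-1.383, 0.908, -0.902]
contact_force: [-1.6, -0.2, -1.4]
opening: 0.0832
```

>>> play_rows(moves=[{"x":0,"y":0,"z":0,"turn":0,"jaw":8.3},{"x":0,"y":0,"z":0,"turn":0,"jaw":8.3}])

```text
t: 12.17
tool_pos: [0.4638, 0.3679, 0.0665]
tool_rot: [-1.376, 0.9, -0.9]
contact_force: [0.4, 0.1, 0.0]
opening: 0.0833
```

Run:
```python
from h import *
from scipy.spatial.transform import Rotation as R
o=ctrl.get_obs(); M=R.from_rotvec(o['tool_rot']).as_matrix(); print(np.round(o['tool_pos'],4),'jaw',np.degrees(np.arctan2(M[1,2],M[0,2])),o['opening'],o['t'])
d=grab('scene'); im=d['img'][160:260,220:330]
cv2.imwrite('pics/s10.png',cv2.resize(cv2.cvtColor(im,cv2.COLOR_RGB2BGR),None,fx=6,fy=6,interpolation=cv2.INTER_CUBIC))
```

```text
[0.4638 0.3679 0.0665] jaw 23.63503956813725 0.08327279348809129 12.1667
```

View pics/s10.png

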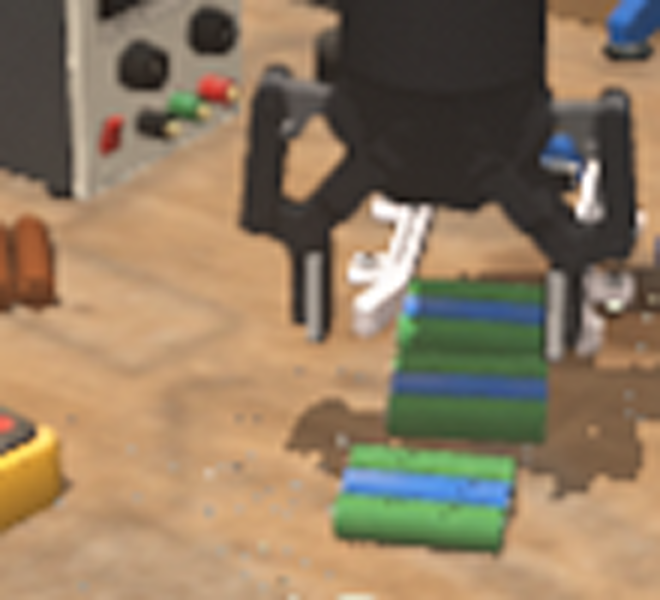

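>>> play_rows(moves=[{"x":0,"y":-0.05,"z":-2,"turn":0,"jaw":8.3},{"x":0,"y":0,"z":-2,"turn":0,"jaw":8.3},{"x":0,"y":0,"z":-1.5,"turn":0,"jaw":8.3},{"x":0,"y":0,"z":-1,"turn":0,"jaw":8.3},{"x":0,"y":0,"z":-0.4,"turn":0,"jaw":8.3},{"x":0,"y":0,"z":0,"turn":0,"jaw":8.3},{"x":0,"y":0,"z":0,"turn":0,"jaw":8.3}])

```text
t: 12.8
tool_pos: [0.4645, 0.3676, -0.0021]
tool_rot: [-1.375, 0.899, -0.9]
contact_force: [-0.2, -0.3, 0.0]
opening: 0.0833
```

>>> play_rows(moves=[{"x":0,"y":0,"z":0,"turn":0,"jaw":7.5},{"x":0,"y":0,"z":0,"turn":0,"jaw":7.0},{"x":0,"y":0,"z":0,"turn":0,"jaw":6.7},{"x":0,"y":0,"z":0,"turn":0,"jaw":6.6},{"x":0,"y":0,"z":0,"turn":0,"jaw":6.6},{"x":0,"y":0,"z":0,"turn":0,"jaw":6.6}], squeeze=20)

```text
t: 13.3
tool_pos: [0.4651, 0.3675, -0.0018]
tool_rot: [-1.374, 0.899, -0.901]
contact_force: [2.3, 1.5, 5.5]
opening: 0.0663
```

>>> play_rows(moves=[{"x":0,"y":0,"z":0.1,"turn":0,"jaw":7.5},{"x":0,"y":0,"z":0,"turn":0,"jaw":8.3},{"x":0,"y":0,"z":0,"turn":0,"jaw":8.3},{"x":0,"y":0,"z":2,"turn":0,"jaw":8.4},{"x":0,"y":0,"z":2.5,"turn":0,"jaw":8.4},{"x":1.0,"y":-2.7,"z":0,"turn":0,"jaw":8.4},{"x":1.1,"y":-2.8,"z":0,"turn":0,"jaw":8.4},{"x":0.9,"y":-2.4,"z":0,"turn":0,"jaw":8.4}])

```text
t: 13.97
tool_pos: [0.4939, 0.2867, 0.0428]
tool_rot: [-1.377, 0.899, -0.899]
contact_force: [0.6, 0.1, 0.4]
opening: 0.0843
```

>>> play_rows(moves=[{"x":0,"y":0,"z":0,"turn":0,"jaw":8.4},{"x":0,"y":0,"z":0,"turn":0,"jaw":8.4},{"x":0,"y":0,"z":0,"turn":0,"jaw":8.4}])

```text
t: 14.22
tool_pos: [0.4933, 0.2879, 0.0422]
tool_rot: [-1.377, 0.901, -0.9]
contact_force: [0.6, 0.1, 0.2]
opening: 0.0841
```

Run:
```python
from h import *
o=ctrl.get_obs(); print(np.round(o['tool_pos'],4))
d=grab('scene'); im=d['img'][160:260,220:330]
cv2.imwrite('pics/s11.png',cv2.resize(cv2.cvtColor(im,cv2.COLOR_RGB2BGR),None,fx=6,fy=6,interpolation=cv2.INTER_CUBIC))
```

```text
[0.4933 0.2879 0.0422]
```

View pics/s11.png

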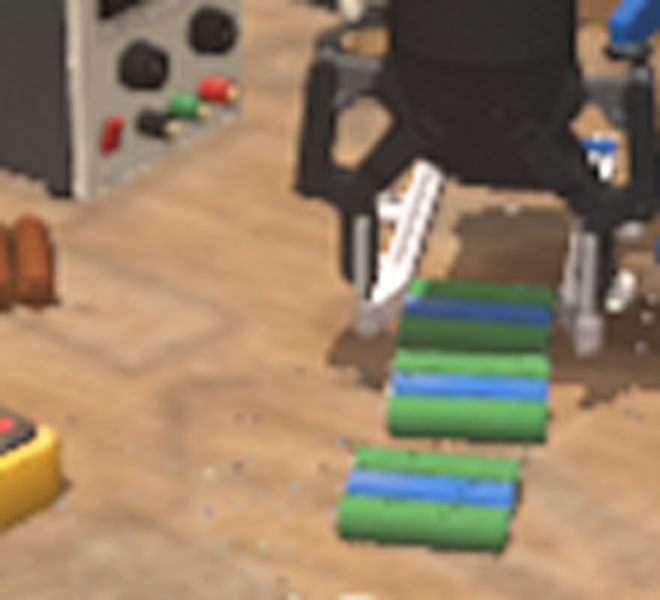

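>>> play_rows(moves=[{"x":0,"y":0,"z":-2,"turn":0,"jaw":8.4},{"x":0,"y":0,"z":-1.5,"turn":0,"jaw":8.4},{"x":0,"y":0,"z":-0.6,"turn":0,"jaw":8.4},{"x":0,"y":0,"z":-0.1,"turn":0,"jaw":8.4},{"x":0,"y":0,"z":0,"turn":0,"jaw":8.4},{"x":0,"y":0,"z":0,"turn":0,"jaw":8.4}])

```text
t: 14.77
tool_pos: [0.4943, 0.2884, 0.0016]
tool_rot: [-1.376, 0.899, -0.9]
contact_force: [1.0, 0.3, -0.1]
opening: 0.0837
```

>>> play_rows(moves=[{"x":0,"y":0,"z":0,"turn":0,"jaw":7.5},{"x":0,"y":0,"z":0,"turn":0,"jaw":7.1},{"x":0,"y":0,"z":0,"turn":0,"jaw":6.9},{"x":0,"y":0,"z":0,"turn":0,"jaw":6.7},{"x":0,"y":0,"z":0,"turn":0,"jaw":6.6},{"x":0,"y":0,"z":0,"turn":0,"jaw":6.6}])

```text
t: 15.27
tool_pos: [0.4944, 0.288, 0.002]
tool_rot: [-1.376, 0.9, -0.9]
contact_force: [-1.7, 0.8, 5.6]
opening: 0.0661
```

>>> play_rows(moves=[{"x":0.15,"y":0.07,"z":0,"turn":0,"jaw":6.6},{"x":0.15,"y":0.07,"z":0,"turn":0,"jaw":6.6},{"x":0,"y":0,"z":0,"turn":0,"jaw":6.6},{"x":0,"y":0,"z":0,"turn":0,"jaw":6.6}])

```text
t: 15.6
tool_pos: [0.4969, 0.2892, 0.0019]
tool_rot: [-1.377, 0.901, -0.9]
contact_force: [-3.1, -2.4, 6.5]
opening: 0.0665
```

>>> play_rows(moves=[{"x":0,"y":0,"z":0,"turn":0,"jaw":7.5},{"x":0,"y":0,"z":0,"turn":0,"jaw":8.3},{"x":0,"y":0,"z":0,"turn":0,"jaw":8.3},{"x":0,"y":0,"z":2,"turn":0,"jaw":8.4},{"x":0,"y":0,"z":2.5,"turn":0,"jaw":8.4},{"x":-1.0,"y":2.0,"z":0,"turn":0,"jaw":8.4},{"x":-1.6,"y":3.6,"z":0,"turn":0,"jaw":8.4},{"x":-1.6,"y":3.6,"z":1,"turn":0,"jaw":8.4}])

```text
t: 16.27
tool_pos: [0.4538, 0.3808, 0.0544]
tool_rot: [-1.378, 0.904, -0.902]
contact_force: [-0.2, 0.9, 0.2]
opening: 0.0839
```

>>> play_rows(moves=[{"x":-1.6,"y":3.6,"z":1,"turn":0,"jaw":8.4},{"x":-1.6,"y":3.6,"z":1,"turn":0,"jaw":6},{"x":-1.6,"y":3.6,"z":0,"turn":0,"jaw":4},{"x":-0.8,"y":1.8,"z":0,"turn":0,"jaw":3},{"x":0,"y":0,"z":0,"turn":0,"jaw":3}])

```text
t: 16.68
tool_pos: [0.3968, 0.5108, 0.076]
tool_rot: [-1.377, 0.897, -0.896]
contact_force: [-0.7, -0.7, 0.2]
opening: 0.037
```

```bash
cat > row2.py <<'E'
from h import *
np.set_printoptions(precision=4,suppress=True)
import sys
def seg(img,cen):
    hsv=cv2.cvtColor(img,cv2.COLOR_RGB2HSV); m=((hsv[...,0]>40)&(hsv[...,0]<130)&(hsv[...,1]>90)).astype(np.uint8)
    return m
O=np.array([.537,.205]);a=np.radians(23.6);c,s=np.cos(a),np.sin(a)
def J(x):
    d=np.array(x[:2])-O; return c*d[0]+s*d[1],-s*d[0]+c*d[1]
if __name__=='__main__':
    o=ctrl.get_obs(); print(o['tool_pos'],o['t'])
    t=grab('top'); pts=eval(sys.argv[1])
    rs=[]
    for q in('pack_loose','pack_front','pack_middle'): rs+=regions_of('top',q)
    for jx,jy in pts:
        w=[O[0]+c*jx-s*jy,O[1]+s*jx+c*jy,.01]; px=proj(t,[w])[0]
        cand=[r for r in rs if np.hypot(*(np.array(r['point'])-px))<8]
        for r in cand[:3]:
            x,f=fit([(t,r['pixels'])],np.array([w[0],w[1],.41])); j=J(x)
            print(x,'jx %.1f jy %.1f dyaw %.3f f %.2f'%(j[0]*1e3,j[1]*1e3,x[2]-a,f))
    from jig import jimg
E
python3 row2.py "[(0,.026),(-.001,.094),(0,.178)]"
python3 - <<'E'
from h import *
d=grab('top')
u=np.arange(-.24,.02,1/3000); v=np.arange(.06,-.06,-1/3000)
U,V=np.meshgrid(-u,v);a=np.radians(23.6);c,s=np.cos(a),np.sin(a)
X=.537+c*V-s*U;Y=.205+s*V+c*U
m=proj(d,np.stack([X,Y,np.full_like(X,.016)],-1).reshape(-1,3)).reshape(X.shape+(2,)).astype(np.float32)
cv2.imwrite('pics/row12.png',cv2.cvtColor(cv2.remap(d['img'],m[...,0],m[...,1],cv2.INTER_CUBIC),cv2.COLOR_RGB2BGR))
E
```

```text
[0.3968 0.5108 0.076 ] 16.6833
[0.5267 0.2277 0.4195] jx -0.3 jy 24.9 dyaw 0.008 f 0.07
[0.4977 0.291  0.4966] jx -1.6 jy 94.5 dyaw 0.085 f 0.10
[0.4668 0.3686 0.4119] jx 1.2 jy 178.1 dyaw 0.000 f 0.05
```

View pics/row12.png

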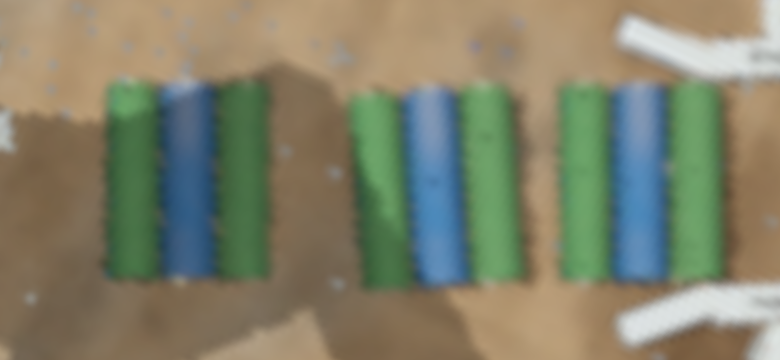

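>>> play_rows(moves=[{"x":0.5,"y":-1.2,"z":0,"turn":0,"jaw":3},{"x":1.2,"y":-2.4,"z":0,"turn":0,"jaw":3},{"x":1.2,"y":-2.4,"z":-1,"turn":0,"jaw":3},{"x":1.1,"y":-2.2,"z":-2,"turn":0,"jaw":3},{"x":0,"y":0,"z":-2.5,"turn":0,"jaw":3},{"x":0,"y":0,"z":-1.2,"turn":0,"jaw":3},{"x":0,"y":0,"z":0,"turn":0,"jaw":3},{"x":0,"y":0,"z":0,"turn":0,"jaw":3}])

```text
t: 17.7
tool_pos: [0.4385, 0.4246, 0.0083]
tool_rot: [-1.378, 0.901, -0.9]
contact_force: [-0.2, 0.3, 0.9]
opening: 0.0302
```

Run:
```python
from row2 import *
o=ctrl.get_obs(); print(np.round(o['tool_pos'],4),np.array(J(o['tool_pos']))*1e3,o['opening'])
d=grab('scene'); im=d['img'][160:280,210:340]
cv2.imwrite('pics/s13.png',cv2.resize(cv2.cvtColor(im,cv2.COLOR_RGB2BGR),None,fx=5,fy=5,interpolation=cv2.INTER_CUBIC))
```

```text
[0.4385 0.4246 0.0083] [ -2.3444 240.6144] 0.030154625578091277
```

View pics/s13.png

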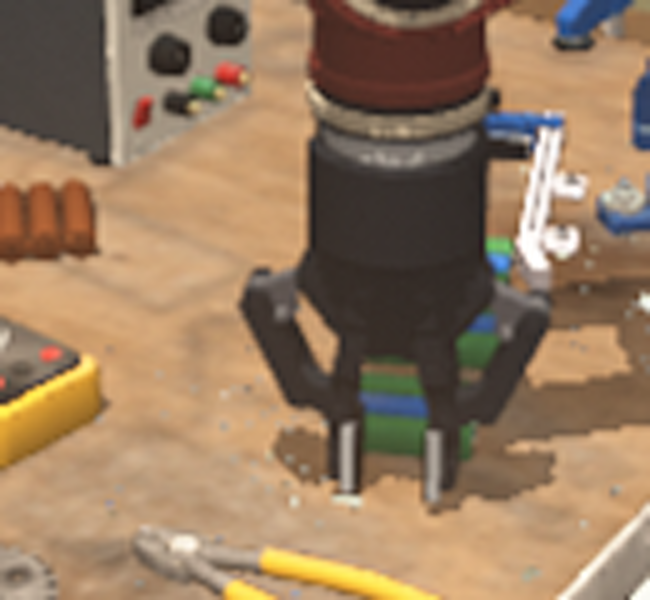

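>>> play_rows(moves=[{"x":0.07,"y":0.03,"z":-0.4,"turn":0,"jaw":3},{"x":0.16,"y":-0.37,"z":0,"turn":0,"jaw":3},{"x":0.16,"y":-0.37,"z":0,"turn":0,"jaw":3},{"x":0.16,"y":-0.37,"z":0,"turn":0,"jaw":3},{"x":0.16,"y":-0.37,"z":0,"turn":0,"jaw":3},{"x":0.12,"y":-0.275,"z":0,"turn":0,"jaw":3},{"x":0.12,"y":-0.275,"z":0,"turn":0,"jaw":3},{"x":0.12,"y":-0.275,"z":0,"turn":0,"jaw":3}])

```text
t: 18.42
tool_pos: [0.4498, 0.4021, 0.0049]
tool_rot: [-1.376, 0.9, -0.9]
contact_force: [-1.7, 2.5, 0.6]
opening: 0.0298
```

>>> play_rows(moves=[{"x":0.12,"y":-0.275,"z":0,"turn":0,"jaw":3},{"x":0.12,"y":-0.275,"z":0,"turn":0,"jaw":3},{"x":0.12,"y":-0.275,"z":0,"turn":0,"jaw":3},{"x":0.12,"y":-0.275,"z":0,"turn":0,"jaw":3},{"x":0.12,"y":-0.275,"z":0,"turn":0,"jaw":3},{"x":0.12,"y":-0.275,"z":0,"turn":0,"jaw":3},{"x":0.12,"y":-0.275,"z":0,"turn":0,"jaw":3},{"x":0.12,"y":-0.275,"z":0,"turn":0,"jaw":3}])

```text
t: 19.08
tool_pos: [0.4593, 0.3802, 0.0049]
tool_rot: [-1.377, 0.9, -0.9]
contact_force: [-0.9, 1.4, 0.4]
opening: 0.0301
```

```bash
cat > st.py <<'E'
from row2 import *
import sys
o=ctrl.get_obs(); f=o['contact_force']; print(np.round(o['tool_pos'],4),np.round(np.array(J(o['tool_pos']))*1e3,1),'push',round(-s*f[0]+c*f[1],2),'side',round(c*f[0]+s*f[1],2),'fz',round(f[2],2),'t',o['t'])
if len(sys.argv)>1:
    d=grab('scene'); im=d['img'][160:280,210:340]
    a1=cv2.resize(cv2.cvtColor(im,cv2.COLOR_RGB2BGR),None,fx=4,fy=4,interpolation=cv2.INTER_CUBIC)
    cv2.imwrite('pics/'+sys.argv[1],a1)
    grab('top',sys.argv[1].replace('s','t',1))
E
python3 st.py s14.png
```

```text
[0.4593 0.3802 0.0049] [ -1.  191.7] push 1.64 side -0.23 fz 0.43 t 19.0833
```

View pics/s14.png

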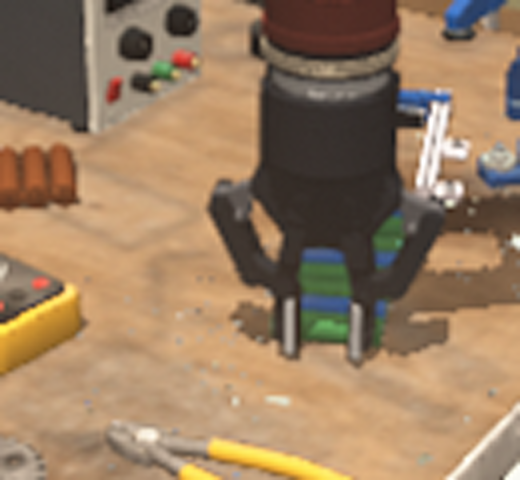

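View pics/t14.png

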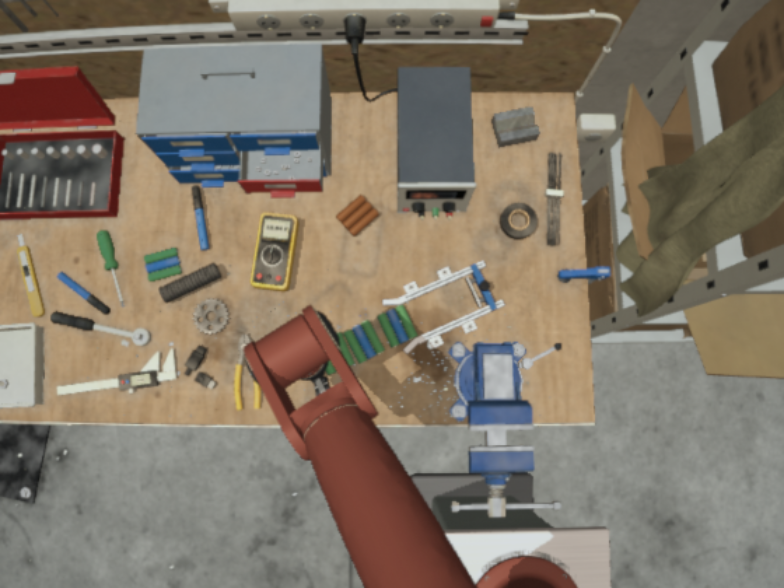

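>>> play_rows(moves=[{"x":0.12,"y":-0.275,"z":0,"turn":0,"jaw":3},{"x":0.12,"y":-0.275,"z":0,"turn":0,"jaw":3},{"x":0.12,"y":-0.275,"z":0,"turn":0,"jaw":3},{"x":0.12,"y":-0.275,"z":0,"turn":0,"jaw":3},{"x":0.12,"y":-0.275,"z":0,"turn":0,"jaw":3},{"x":0.12,"y":-0.275,"z":0,"turn":0,"jaw":3},{"x":0.12,"y":-0.275,"z":0,"turn":0,"jaw":3},{"x":0.12,"y":-0.275,"z":0,"turn":0,"jaw":3}])

```text
t: 19.85
tool_pos: [0.4689, 0.3583, 0.0048]
tool_rot: [-1.376, 0.9, -0.9]
contact_force: [-1.0, 2.9, 0.1]
opening: 0.03
```

```bash
python3 st.py s15.png
python3 - <<'E'
import cv2
im=cv2.imread('pics/t15.png')[240:400,240:520]
cv2.imwrite('pics/t15c.png',cv2.resize(im,None,fx=2.8,fy=2.8))
E
```

```text
[0.4689 0.3583 0.0048] [ -1.1 167.8] push 3.11 side 0.22 fz 0.07 t 19.85
```

View pics/t15c.png

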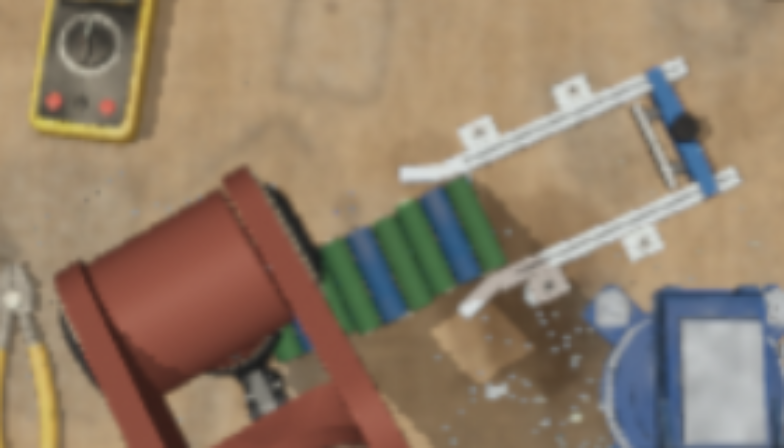

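>>> play_rows(moves=[{"x":0.12,"y":-0.275,"z":0,"turn":0,"jaw":3},{"x":0.12,"y":-0.275,"z":0,"turn":0,"jaw":3},{"x":0.12,"y":-0.275,"z":0,"turn":0,"jaw":3},{"x":0.12,"y":-0.275,"z":0,"turn":0,"jaw":3}])

```text
t: 20.28
tool_pos: [0.4737, 0.3473, 0.0048]
tool_rot: [-1.377, 0.9, -0.9]
contact_force: [-0.4, 2.0, 0.7]
opening: 0.0301
```

>>> play_rows(moves=[{"x":0.12,"y":-0.275,"z":0,"turn":0,"jaw":3},{"x":0.12,"y":-0.275,"z":0,"turn":0,"jaw":3},{"x":0.12,"y":-0.275,"z":0,"turn":0,"jaw":3},{"x":0.12,"y":-0.275,"z":0,"turn":0,"jaw":3}])

```text
t: 20.62
tool_pos: [0.4785, 0.3362, 0.0048]
tool_rot: [-1.377, 0.9, -0.9]
contact_force: [0.0, 2.7, -0.7]
opening: 0.0303
```

```bash
python3 st.py s16.png
python3 - <<'E'
import cv2
im=cv2.imread('pics/t16.png')[240:400,240:520]
cv2.imwrite('pics/t16c.png',cv2.resize(im,None,fx=2.8,fy=2.8))
E
```

```text
[0.4785 0.3362 0.0048] [ -1.1 143.6] push 2.43 side 1.08 fz -0.68 t 20.6167
```

View pics/t16c.png

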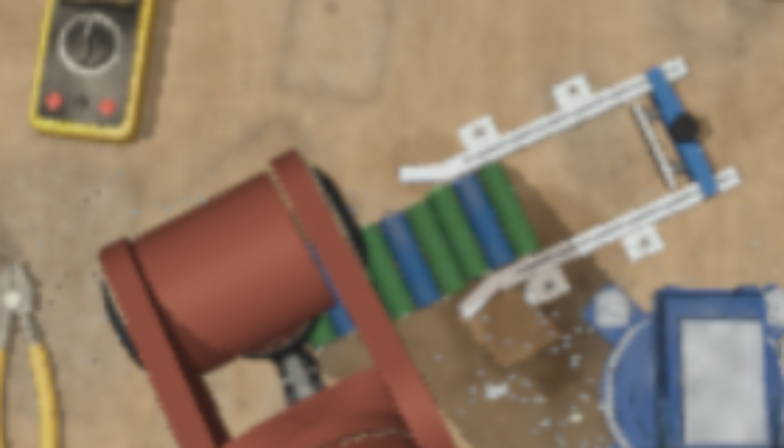

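>>> play_rows(moves=[{"x":0.12,"y":-0.275,"z":0,"turn":0,"jaw":3},{"x":0.12,"y":-0.275,"z":0,"turn":0,"jaw":3},{"x":0.12,"y":-0.275,"z":0,"turn":0,"jaw":3},{"x":0.12,"y":-0.275,"z":0,"turn":0,"jaw":3},{"x":0.12,"y":-0.275,"z":0,"turn":0,"jaw":3},{"x":0.12,"y":-0.275,"z":0,"turn":0,"jaw":3},{"x":0.12,"y":-0.275,"z":0,"turn":0,"jaw":3}])

```text
t: 21.3
tool_pos: [0.4871, 0.3175, 0.005]
tool_rot: [-1.375, 0.9, -0.9]
contact_force: [-0.7, 5.7, -1.1]
opening: 0.0298
```

>>> play_rows(moves=[{"x":0.12,"y":-0.275,"z":0,"turn":0,"jaw":3},{"x":0.12,"y":-0.275,"z":0,"turn":0,"jaw":3},{"x":0.12,"y":-0.275,"z":0,"turn":0,"jaw":3},{"x":0.12,"y":-0.275,"z":0,"turn":0,"jaw":3},{"x":0.12,"y":-0.275,"z":0,"turn":0,"jaw":3},{"x":0.12,"y":-0.275,"z":0,"turn":0,"jaw":3},{"x":0.12,"y":-0.275,"z":0,"turn":0,"jaw":3}])

```text
t: 21.88
tool_pos: [0.4954, 0.2978, 0.0049]
tool_rot: [-1.376, 0.9, -0.9]
contact_force: [0.0, 4.8, -1.4]
opening: 0.03
```

```bash
python3 st.py s17.png
python3 - <<'E'
import cv2
im=cv2.imread('pics/t17.png')[240:400,240:520]
cv2.imwrite('pics/t17c.png',cv2.resize(im,None,fx=2.8,fy=2.8))
E
```

```text
[0.4954 0.2978 0.0049] [ -1.  101.7] push 4.34 side 1.94 fz -1.38 t 21.8833
```

View pics/t17c.png

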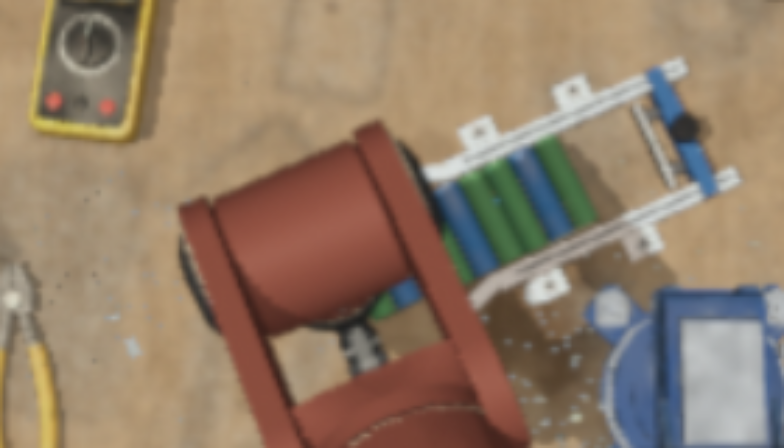

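View pics/s17.png

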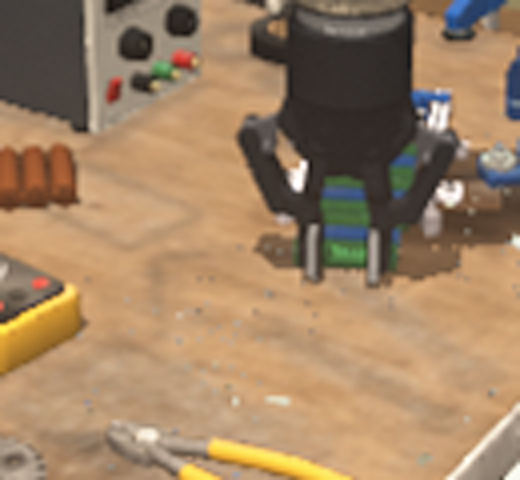

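>>> play_rows(moves=[{"x":0.12,"y":-0.275,"z":0,"turn":0,"jaw":3},{"x":0.12,"y":-0.275,"z":0,"turn":0,"jaw":3},{"x":0.12,"y":-0.275,"z":0,"turn":0,"jaw":3},{"x":0.12,"y":-0.275,"z":0,"turn":0,"jaw":3},{"x":0.12,"y":-0.275,"z":0,"turn":0,"jaw":3}])

```text
t: 22.4
tool_pos: [0.5013, 0.2839, 0.0048]
tool_rot: [-1.377, 0.9, -0.9]
contact_force: [0.2, 3.7, -0.7]
opening: 0.0301
```

>>> play_rows(moves=[{"x":0.12,"y":-0.275,"z":0,"turn":0,"jaw":3},{"x":0.12,"y":-0.275,"z":0,"turn":0,"jaw":3},{"x":0.12,"y":-0.275,"z":0,"turn":0,"jaw":3},{"x":0.12,"y":-0.275,"z":0,"turn":0,"jaw":3},{"x":0.12,"y":-0.275,"z":0,"turn":0,"jaw":3}])

```text
t: 22.82
tool_pos: [0.5072, 0.27, 0.0048]
tool_rot: [-1.377, 0.9, -0.9]
contact_force: [-0.4, 2.8, -0.6]
opening: 0.0299
```

```bash
python3 st.py s18.png
python3 - <<'E'
import cv2
im=cv2.imread('pics/t18.png')[240:400,240:520]
cv2.imwrite('pics/t18c.png',cv2.resize(im,None,fx=2.8,fy=2.8))
E
```

```text
[0.5072 0.27   0.0048] [-1.2 71.5] push 2.76 side 0.76 fz -0.58 t 22.8167
```

View pics/t18c.png

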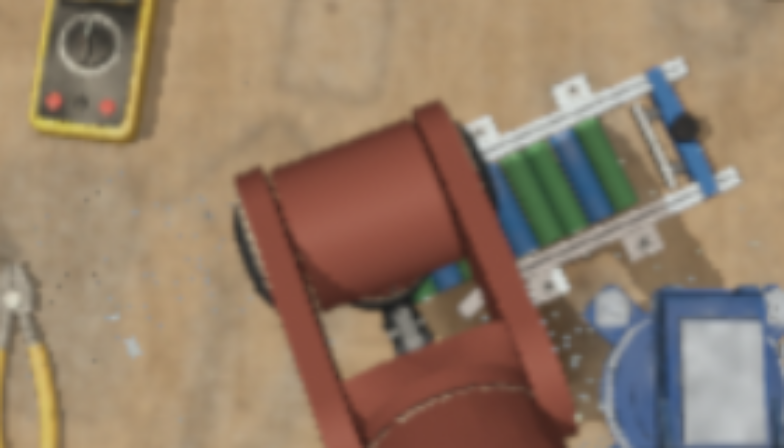

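>>> play_rows(moves=[{"x":0.08,"y":-0.183,"z":0,"turn":0,"jaw":3},{"x":0.08,"y":-0.183,"z":0,"turn":0,"jaw":3},{"x":0.08,"y":-0.183,"z":0,"turn":0,"jaw":3},{"x":0.08,"y":-0.183,"z":0,"turn":0,"jaw":3},{"x":0.08,"y":-0.183,"z":0,"turn":0,"jaw":3}])

```text
t: 23.33
tool_pos: [0.5112, 0.2612, 0.0048]
tool_rot: [-1.377, 0.9, -0.9]
contact_force: [-1.6, 3.7, -0.4]
opening: 0.0299
```

>>> play_rows(moves=[{"x":0.04,"y":-0.092,"z":0,"turn":0,"jaw":3},{"x":0.04,"y":-0.092,"z":0,"turn":0,"jaw":3},{"x":0.04,"y":-0.092,"z":0,"turn":0,"jaw":3}])

```text
t: 23.58
tool_pos: [0.5124, 0.2585, 0.0048]
tool_rot: [-1.377, 0.9, -0.9]
contact_force: [-0.1, 2.1, 0.2]
opening: 0.0303
```

>>> play_rows(moves=[{"x":0.04,"y":-0.092,"z":0,"turn":0,"jaw":3},{"x":0.04,"y":-0.092,"z":0,"turn":0,"jaw":3},{"x":0.04,"y":-0.092,"z":0,"turn":0,"jaw":3}])

```text
t: 23.83
tool_pos: [0.5136, 0.2557, 0.0048]
tool_rot: [-1.377, 0.9, -0.9]
contact_force: [-1.0, 3.5, 0.1]
opening: 0.0301
```

```bash
python3 st.py s19.png
python3 - <<'E'
import cv2
im=cv2.imread('pics/t19.png')[240:360,380:540]
cv2.imwrite('pics/t19c.png',cv2.resize(im,None,fx=4.5,fy=4.5))
E
```

```text
[0.5136 0.2557 0.0048] [-1.2 55.8] push 3.61 side 0.53 fz 0.09 t 23.8333
```

View pics/t19c.png

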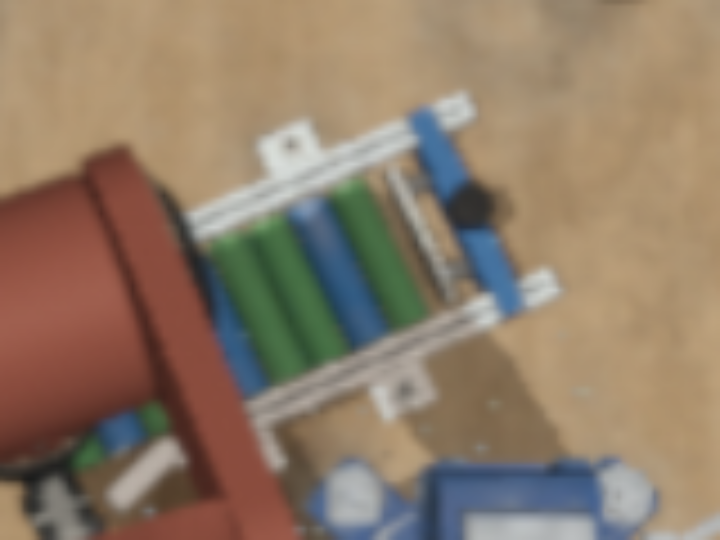

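>>> play_rows(moves=[{"x":0.04,"y":-0.092,"z":0,"turn":0,"jaw":3},{"x":0.04,"y":-0.092,"z":0,"turn":0,"jaw":3},{"x":0.04,"y":-0.092,"z":0,"turn":0,"jaw":3},{"x":0.04,"y":-0.092,"z":0,"turn":0,"jaw":3}])

```text
t: 24.27
tool_pos: [0.5152, 0.252, 0.0048]
tool_rot: [-1.377, 0.9, -0.9]
contact_force: [-0.9, 2.8, -0.1]
opening: 0.0299
```

>>> play_rows(moves=[{"x":0.04,"y":-0.092,"z":0,"turn":0,"jaw":3},{"x":0.04,"y":-0.092,"z":0,"turn":0,"jaw":3}])

```text
t: 24.43
tool_pos: [0.516, 0.2502, 0.0048]
tool_rot: [-1.377, 0.9, -0.9]
contact_force: [-0.7, 2.7, -0.9]
opening: 0.0298
```

>>> play_rows(moves=[{"x":0.04,"y":-0.092,"z":0,"turn":0,"jaw":3},{"x":0.04,"y":-0.092,"z":0,"turn":0,"jaw":3}])

```text
t: 24.6
tool_pos: [0.5168, 0.2484, 0.0048]
tool_rot: [-1.376, 0.9, -0.9]
contact_force: [-1.8, 4.6, -0.3]
opening: 0.0298
```

```bash
python3 st.py
```

```text
[0.5168 0.2484 0.0048] [-1.1 47.9] push 4.9 side 0.17 fz -0.3 t 24.6
```

>>> play_rows(moves=[{"x":0.04,"y":-0.092,"z":0,"turn":0,"jaw":3},{"x":0,"y":0,"z":0,"turn":0,"jaw":3}])

```text
t: 24.77
tool_pos: [0.517, 0.248, 0.0048]
tool_rot: [-1.376, 0.901, -0.899]
contact_force: [-0.2, 5.5, -0.3]
opening: 0.0302
```

```bash
python3 st.py s20.png
python3 - <<'E'
import cv2
im=cv2.imread('pics/t20.png')[240:360,380:540]
cv2.imwrite('pics/t20c.png',cv2.resize(im,None,fx=4.5,fy=4.5))
E
```

```text
[0.517  0.248  0.0048] [-1.1 47.4] push 5.06 side 2.03 fz -0.27 t 24.7667
```

View pics/t20c.png

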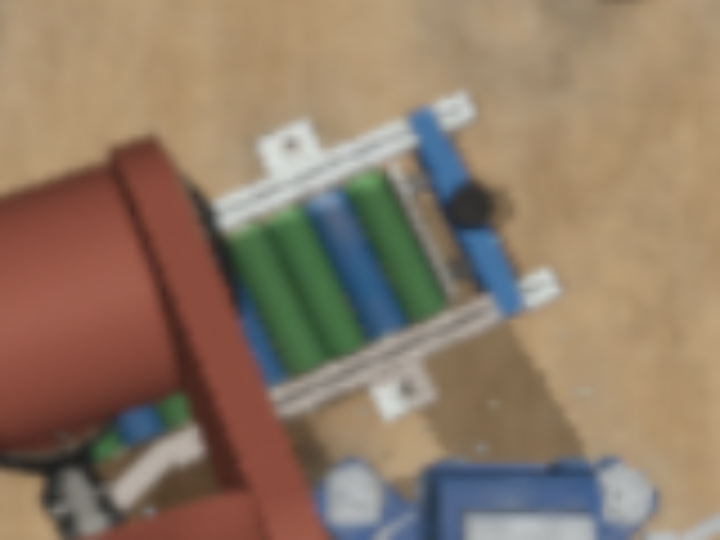

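>>> play_rows(moves=[{"x":0.04,"y":-0.092,"z":0,"turn":0,"jaw":3},{"x":0,"y":0,"z":0,"turn":0,"jaw":3}])

```text
t: 25.03
tool_pos: [0.5173, 0.2474, 0.0048]
tool_rot: [-1.375, 0.901, -0.899]
contact_force: [-0.8, 6.5, -0.2]
opening: 0.0303
```

>>> play_rows(moves=[{"x":0.04,"y":-0.092,"z":0,"turn":0,"jaw":3},{"x":0,"y":0,"z":0,"turn":0,"jaw":3}])

```text
t: 25.2
tool_pos: [0.5176, 0.2468, 0.0048]
tool_rot: [-1.375, 0.902, -0.898]
contact_force: [-1.6, 6.9, -1.1]
opening: 0.0298
```

```bash
python3 st.py
```

```text
[0.5176 0.2468 0.0048] [-1. 46.] push 6.99 side 1.35 fz -1.08 t 25.2
```

>>> play_rows(moves=[{"x":0.04,"y":-0.092,"z":0,"turn":0,"jaw":3},{"x":0.04,"y":-0.092,"z":0,"turn":0,"jaw":3},{"x":0,"y":0,"z":0,"turn":0,"jaw":3}])

```text
t: 25.45
tool_pos: [0.5183, 0.2455, 0.0048]
tool_rot: [-1.374, 0.902, -0.898]
contact_force: [-1.5, 8.3, 0.3]
opening: 0.0301
```

```bash
python3 st.py
```

```text
[0.5183 0.2455 0.0048] [-1.  44.6] push 8.2 side 1.94 fz 0.28 t 25.45
```

>>> play_rows(moves=[{"x":0.04,"y":-0.092,"z":0,"turn":0,"jaw":3},{"x":0.04,"y":-0.092,"z":0,"turn":0,"jaw":3},{"x":0,"y":0,"z":0,"turn":0,"jaw":3}])

```text
t: 25.7
tool_pos: [0.5188, 0.2442, 0.0048]
tool_rot: [-1.373, 0.903, -0.897]
contact_force: [-2.0, 11.3, 0.0]
opening: 0.0301
```

```bash
python3 st.py
```

```text
[0.5188 0.2442 0.0048] [-0.9 43.2] push 11.17 side 2.71 fz 0.02 t 25.7
```

>>> play_rows(moves=[{"x":0.04,"y":-0.092,"z":0,"turn":0,"jaw":3},{"x":0,"y":0,"z":0,"turn":0,"jaw":3},{"x":0,"y":0,"z":0,"turn":0,"jaw":3}])

```text
t: 25.95
tool_pos: [0.5191, 0.2436, 0.0048]
tool_rot: [-1.373, 0.903, -0.897]
contact_force: [-3.4, 11.3, 0.1]
opening: 0.0303
```

```bash
python3 st.py s21.png
python3 - <<'E'
import cv2
im=cv2.imread('pics/t21.png')[240:360,380:540]
cv2.imwrite('pics/t21c.png',cv2.resize(im,None,fx=4.5,fy=4.5))
E
```

```text
[0.5191 0.2436 0.0048] [-0.9 42.5] push 11.78 side 1.38 fz 0.12 t 25.95
```

View pics/t21c.png

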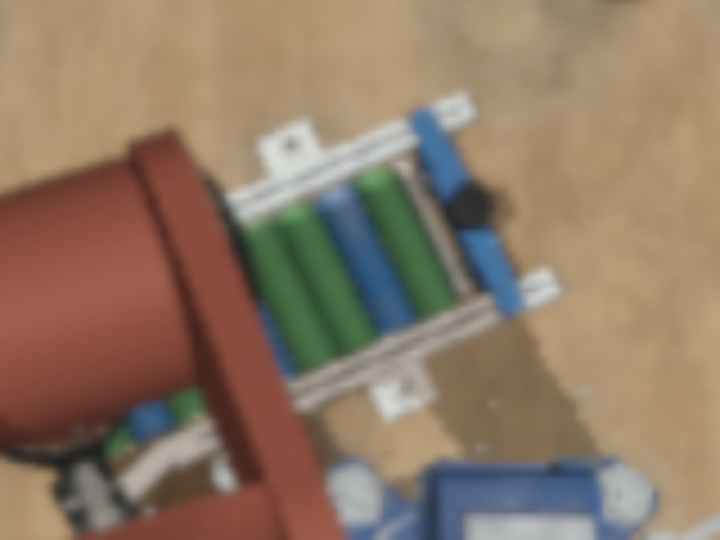

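View pics/s21.png

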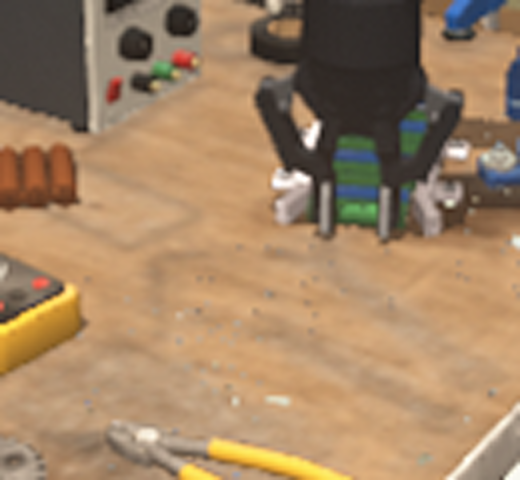

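>>> play_rows(moves=[{"x":0.04,"y":-0.092,"z":0,"turn":0,"jaw":3},{"x":0,"y":0,"z":0,"turn":0,"jaw":3},{"x":0,"y":0,"z":0,"turn":0,"jaw":3},{"x":0,"y":0,"z":0,"turn":0,"jaw":3},{"x":0,"y":0,"z":0,"turn":0,"jaw":3},{"x":0,"y":0,"z":0,"turn":0,"jaw":3},{"x":0,"y":0,"z":0,"turn":0,"jaw":3},{"x":0,"y":0,"z":0,"turn":0,"jaw":3}])

```text
t: 26.72
tool_pos: [0.5194, 0.243, 0.0049]
tool_rot: [-1.372, 0.903, -0.896]
contact_force: [-3.0, 13.3, -0.1]
opening: 0.0301
```

```bash
python3 st.py
```

```text
[0.5194 0.243  0.0049] [-0.9 41.8] push 13.42 side 2.63 fz -0.11 t 26.7167
```

>>> play_rows(moves=[{"x":0,"y":0,"z":0,"turn":0,"jaw":3},{"x":0,"y":0,"z":0,"turn":0,"jaw":3},{"x":0,"y":0,"z":0,"turn":0,"jaw":3},{"x":0,"y":0,"z":0,"turn":0,"jaw":3}])

```text
t: 27.05
tool_pos: [0.5194, 0.2429, 0.0048]
tool_rot: [-1.373, 0.904, -0.896]
contact_force: [-3.6, 12.6, 0.1]
opening: 0.0298
```

```bash
python3 st.py
```

```text
[0.5194 0.2429 0.0048] [-0.9 41.8] push 12.98 side 1.78 fz 0.07 t 27.05
```

>>> play_rows(moves=[{"x":-0.08,"y":0.183,"z":0,"turn":0,"jaw":3},{"x":-0.08,"y":0.183,"z":0,"turn":0,"jaw":3},{"x":-0.08,"y":0.183,"z":0,"turn":0,"jaw":3},{"x":-0.08,"y":0.183,"z":0,"turn":0,"jaw":3},{"x":-0.12,"y":0.275,"z":0,"turn":0,"jaw":3},{"x":-0.3,"y":0.7,"z":0,"turn":0,"jaw":3},{"x":-0.6,"y":1.4,"z":0,"turn":0,"jaw":3},{"x":-0.8,"y":1.8,"z":1,"turn":0,"jaw":3}])

```text
t: 27.72
tool_pos: [0.4976, 0.288, 0.0129]
tool_rot: [-1.38, 0.903, -0.901]
contact_force: [-0.2, 0.1, -0.2]
opening: 0.0302
```

>>> play_rows(moves=[{"x":-0.8,"y":1.8,"z":2,"turn":0,"jaw":3},{"x":-1.2,"y":2.8,"z":2,"turn":0,"jaw":3},{"x":-1.2,"y":2.8,"z":2,"turn":0,"jaw":3},{"x":-1.5,"y":3.4,"z":1,"turn":0,"jaw":3},{"x":-1.5,"y":3.4,"z":1,"turn":0,"jaw":3},{"x":-1.5,"y":3.4,"z":0,"turn":0,"jaw":3},{"x":-1.0,"y":2.4,"z":0,"turn":0,"jaw":3},{"x":0,"y":0,"z":0,"turn":0,"jaw":3}])

```text
t: 28.38
tool_pos: [0.4099, 0.4931, 0.0955]
tool_rot: [-1.376, 0.897, -0.896]
contact_force: [0.1, -0.4, 1.2]
opening: 0.0299
```

Run:
```python
from row2 import *
d=grab('top'); sc=grab('scene','s22.png')
u=np.arange(-.08,.2,1/2800); v=np.arange(.06,-.06,-1/2800)
U,V=np.meshgrid(-u,v)
X=.537+c*V-s*U;Y=.205+s*V+c*U
m=proj(d,np.stack([X,Y,np.full_like(X,.016)],-1).reshape(-1,3)).reshape(X.shape+(2,)).astype(np.float32)
cv2.imwrite('pics/row22.png',cv2.cvtColor(cv2.remap(d['img'],m[...,0],m[...,1],cv2.INTER_CUBIC),cv2.COLOR_RGB2BGR))
im=sc['img'][160:240,260:350]
cv2.imwrite('pics/s22c.png',cv2.resize(cv2.cvtColor(im,cv2.COLOR_RGB2BGR),None,fx=7,fy=7,interpolation=cv2.INTER_CUBIC))
print(ctrl.get_obs()['t'],ctrl.get_obs()['contact_force'])
```

```text
28.4833 [-0.2225  0.1673  0.3156]
```

View pics/row22.png

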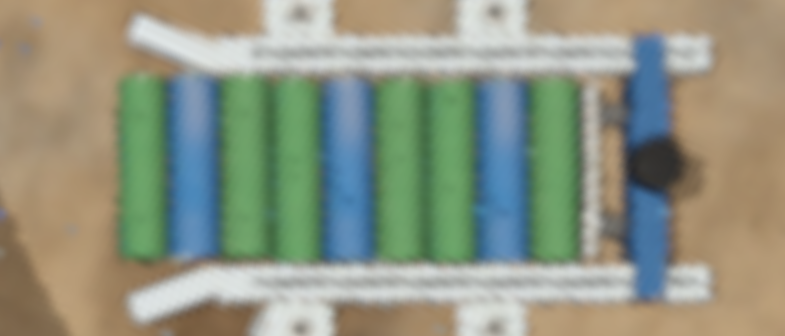

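View pics/s22c.png

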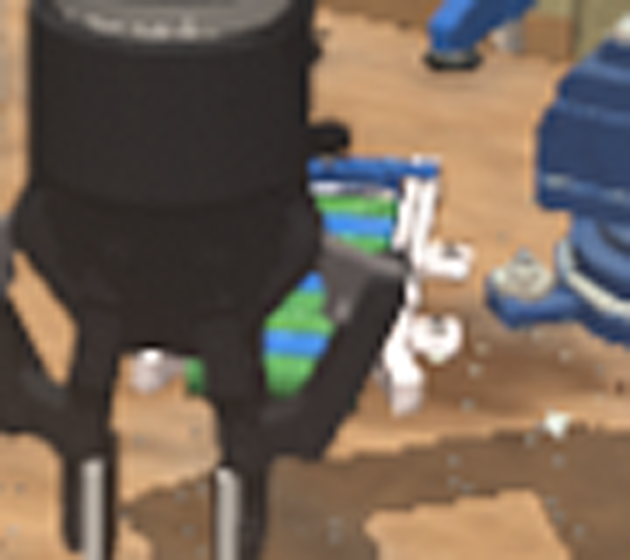

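View pics/s22.png

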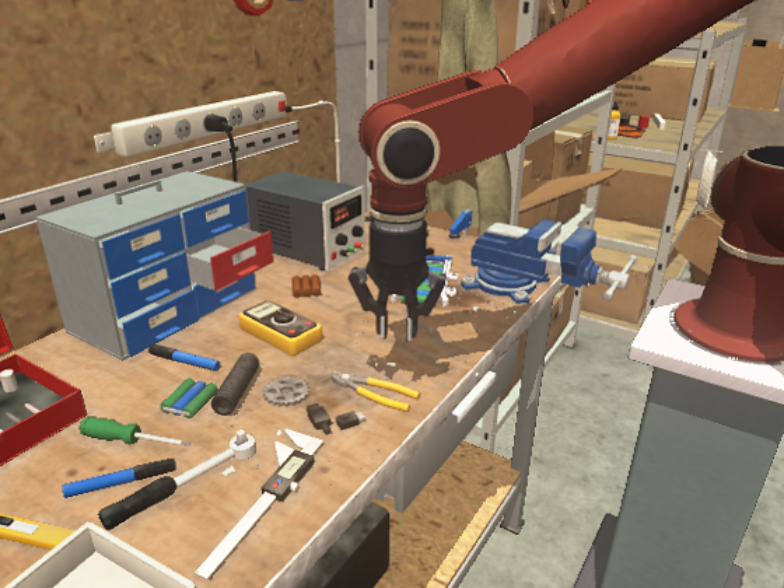

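The row lies straight and closed up between the rails. In the rectified top view it spans columns 120 to 580, with the front pack on the pad face at about column 590. The arm is clear and nothing else has moved, so I'm handing in.

```bash
python3 -c "
from station import finish_job
print(finish_job())"
```

```text
the job is handed in; nothing more can be done
None
```

The three packs are in the jig as one straight, closed-up row, and the front pack was pressed on the sprung pad before I backed off. I handed in at about 28.5 s; the hand-in reports no verdict.

- **Placing:** I set the loose pack down behind the middle one. With the jaws closed lightly along jig x, I then nudged it and the middle pack nearer the centre line, without lifting either. The middle pack's skew of about 0.085 rad did not change, but it straightened once the loose pack pushed against it.
- **Pushing:** I pushed with two fingers at 36 mm/s or less, and sliding friction read about 3 N. The pad met the row at the expected place and gave about 5 mm, judged by tool travel. I held about 13 N at the pusher for roughly 1 s, which I estimate as 10 N on the pad.
- **After backing off:** The top view shows the row straight and the front pack resting on the pad, which had pushed the row back a few mm. The contact force read about zero. The multimeter, tape, side cutters and look-alike packs look unmoved.
- **Disagreement:** The top camera and the arm differed by about 2 mm or more across the jig, so I judged the line-up by positions relative to the rails in the picture.

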